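# Stand the reagent bottles back in their spill trays

### The arm

A 6-joint arm with a two-finger parallel gripper is mounted at the origin on the work surface. World frame = base frame: x ahead of the robot, y to its left, z up, the work surface at z = 0. Lengths are in m, angles in rad, forces in N, time in s.
With the tool pointing down it reaches from about 0.35 to 0.875 m from the base axis. Payload 4.2 kg.
Tool frame: the origin (TCP) lies midway between the tips of the shut fingers; the grasp point (between the pads) lies robot.hold_point_z behind it (robot.hold_point_z is the distance from the TCP to the grasp point, in m); z points along the fingers, y is the direction in which the jaws open and shut (so a half turn about z gives the same grasp; the last joint's range is limited). The gripper opens to 85 mm and grips with 20 to 120 N. Pads are 22 mm wide; open, the fingers measure 114 mm over their backs; the gripper's body (76 mm by 85 mm) begins 54 mm behind the grasp point. The pads swing forward as they close: fully open they stand 13 mm farther back than shut.
Start: joints at [-0.944, 0.385, 0.008, 0, -1.194, -0.259], TCP at [0.225, -0.583, 0.231] pointing down, gripper open.
Joint ranges: [-3.14, 3.14], [-1.21, 2.06], [-1.07, 1.41], [-3.16, 2.05], [-2.99, -0.16], [-3.1, 3.1]. Speed limits (rad/s): [2.79, 2.79, 3.14, 3.14, 3.14, 3.14].

### API

Orientations are given as a 3x3 rotation matrix whose columns are the frame's x, y, z axes.
In Python, from bench import robot, optics, order gives the robot as it stands. The module is installed in compiled form; this text tells all that it offers.
- The arm moves only by the tool drive_tool, never from a script. Its argument "increments" is a list of rows, each an object of numbers: "x", "y", "z": the shift along the tool's x, y, z in mm; "ax", "ay", "az": the turn, a rotation vector about the tool's x, y, z in rad. A call has 1 to 8 rows; each row is the pose to reach, as a shift and turn from the pose commanded when the call began, along the tool's axes at that moment; what a row does not reach only later rows make up. A row lasts 1/12 s, in which the tool goes at most 41.7 mm and 7.16 degrees, less where a joint would pass 70% of its speed; a pose out of reach is approached as far as the arm can. A call with a gripper value outside its range is refused whole. "hand" is the finger opening in mm, from 0 to 85.4, set as the call begins (left out, the last holds). The fingers move at their own pace and stop on an object; the grip force is fixed at half the most. Time passes only in rows, so rows that repeat a pose let the fingers close. It gives the time, the measured TCP pose, the force and the opening at its end, in the units of the state.
- robot.observe(): the state, without advancing time (a new reading comes with each control period).
- optics.grab_frame(name): name is "scene" or "top"; returns the picture (480x640x3 uint8, red, green, blue); there is no depth.
- optics.camera_model(name): a dict with "intrinsics" (3x3 intrinsics, pixels), "R" (3x3) and "t" (3): a world point X has camera coordinates R X + t. Camera axes: x right, y down, z forward; pixel columns grow to the right and rows downward; lengths in m; the calibration is good to about 2 mm. A picture is of the moment at which its call begins. camera_model takes no time and is no camera call.
- order.job_done(): hands the job in, once; it reports no verdict.
Trained networks look in the newest picture that a camera, given by its name, has taken for a name from the list of things; names that differ only in an ending like _2 or _b are one class to them, and where a whole thing is asked for, a point or a joint stands for the part that bears it (a point fixed in the world has none). Each returns a list of dicts, best first, with "score" (0 to 1); they miss things now and then, are a little off and sometimes report something else, mostly with a low value. They report only what shows in the picture. A call takes as long as a camera call.
- optics.spot_in(thing, camera): "position" ([x, y, z] in m, in world coordinates, good to about 4 mm: the middle of the surface that is visible of it).
- optics.mark_of(thing, camera): "position" ([x, y, z] in m, in world coordinates, good to about 4 mm: a listed point, or the origin of a listed thing).
The state is a dict: "time_s": time; "joint_pos": joint angles; "joint_velocities": joint speeds; "joint_efforts": joint torques, N m; "ee_pos": TCP position; "tcp_rot": TCP orientation; "wrist_force": force on the tool from outside, world axes, zero at the start; "moment": the same for the moment, N m; "finger_gap": finger opening in m.
Only numpy, scipy, OpenCV 4.12 (cv2) and the standard library are available. Lean on these libraries where they do the work, as an engineer would, in place of code of your own. Each camera call takes 0.05 s, during which the arm holds its last target. There are 200 camera calls.

### The job

Put the four white-capped amber bottles back in their spill trays: each one upright in the tray of its own shape and size (larger round, smaller round, larger square, smaller square), standing flat on the tray's floor. Set each bottle down gently, do not drop it, and leave the open beaker and the stack of culture dishes where they are.

Things in the scene. Friction and masses are not known exactly. Their poses are not given: they have to be found in the camera images.
- round_large: larger round amber bottle with a straight-sided body (56 mm in diameter, 70 mm tall, blank paper label) and a round white screw cap 44 mm across; 90 mm tall in all, about 260 g (0.7 to 1.4 times that), loose, standing upright on the bench. Origin: centre of the underside, z up. Grip the body from above, at about 50 mm above the underside.
- round_small: smaller round amber bottle with a straight-sided body (36 mm in diameter, 50 mm tall, blank paper label) and a round white screw cap 28 mm across; 68 mm tall in all, about 90 g (0.7 to 1.4 times that), loose, standing upright on the bench. Origin: centre of the underside, z up. Grip the body from above, at about 38 mm above the underside.
- square_large: larger square amber bottle with a straight-sided body (56 x 56 mm across the flats, sides square to its x and y axes, 70 mm tall, blank paper label) and a round white screw cap 44 mm across; 90 mm tall in all, about 300 g (0.7 to 1.4 times that), loose, standing upright on the bench. Origin: centre of the underside, z up. Grip the body from above, at about 50 mm above the underside.
- square_small: smaller square amber bottle with a straight-sided body (36 x 36 mm across the flats, sides square to its x and y axes, 50 mm tall, blank paper label) and a round white screw cap 28 mm across; 68 mm tall in all, about 100 g (0.7 to 1.4 times that), loose, standing upright on the bench. Origin: centre of the underside, z up. Grip the body from above, at about 38 mm above the underside.
- tray_round_large: larger round spill tray of white plastic, open, inside diameter 80 mm, outside 86 mm; rim 10 mm above the bench, floor 3 mm thick, fixed to the bench, empty at the start. Origin: centre of the underside, on the bench, z up. Belongs to the larger round bottle.
- tray_round_small: smaller round spill tray of white plastic, open, inside diameter 58 mm, outside 64 mm; rim 10 mm above the bench, floor 3 mm thick, fixed to the bench, empty at the start. Origin: centre of the underside, on the bench, z up. Belongs to the smaller round bottle.
- tray_square_large: larger square spill tray of white plastic, open, inside 80 x 80 mm, outside 86 x 86 mm, sides square to its x and y axes; rim 10 mm above the bench, floor 3 mm thick, fixed to the bench, empty at the start. Origin: centre of the underside, on the bench, z up. Belongs to the larger square bottle. The bottle goes in with its sides about parallel to the tray's.
- tray_square_small: smaller square spill tray of white plastic, open, inside 58 x 58 mm, outside 64 x 64 mm, sides square to its x and y axes; rim 10 mm above the bench, floor 3 mm thick, fixed to the bench, empty at the start. Origin: centre of the underside, on the bench, z up. Belongs to the smaller square bottle. The bottle goes in with its sides about parallel to the tray's.
- beaker: empty open clear-glass beaker without a cap, 60 mm across the rim, 70 mm tall, 90 g, loose, standing on the bench; not to be moved. Origin: centre of the underside, z up.
- dish_stack: stack of three shallow round culture dishes with blue lids, held together as one, 60 mm across and 36 mm tall, 90 g, loose, on the bench; not to be moved. Origin: centre of the underside, z up.

How it is judged:
By the outcome, as a careful person would: the job done as asked, in the order asked, and still so for the second after the job is handed in, with the robot touching nothing.
It also fails if it takes over 96 s, if anything falls off the work surface, if the arm or the gripper's body presses on something with over 40 N, if the wrist force passes 120 N, or if a joint passes its speed limit or range.

## Working session

There is one attempt and no reset: what is moved stays moved. The work goes in short steps, Python scripts to look and compute and a tool call to move; the robot and the scene stay as the last step left them, time stands still between calls to the robot, and variables do not carry over. Pictures are saved under pics/ and viewed, about 12 in all and at most 16, crops included, and the job is handed in when it is done.

Besides the shell and the picture viewer there is one more tool, called after "Request:" as a command line: name --argument value ..., lists and objects as JSON in quotes. drive_tool: Moves the arm, as the interface text tells. Its arguments: {"type":"object","properties":{"increments":{"type":"array"},"hand":{"type":"number"}},"required":["increments"]}

```bash
mkdir -p pics
python3 - <<'E'
from bench import robot,optics,order
import cv2,numpy as np
s=robot.observe()
print(s['time_s'],s['ee_pos'],s['tcp_rot'],s['finger_gap'],robot.hold_point_z)
for c in('scene','top'):
    im=optics.grab_frame(c); cv2.imwrite(f'pics/{c}0.png',im[:,:,::-1])
    m=optics.camera_model(c); print(c,m['intrinsics'].tolist(),(-m['R'].T@m['t']).round(3))
    for t in 'round_large round_small square_large square_small tray_round_large tray_round_small tray_square_large tray_square_small beaker dish_stack'.split():
        print(t,[(np.round(d['position'],3).tolist(),round(d['score'],2)) for d in optics.mark_of(t,c)[:3]])
print(robot.observe()['time_s'])
E
```

```text
0.0 [ 0.22454065 -0.58263836  0.23021999] [[-9.33187400e-01 -3.59389146e-01 -8.47475806e-04]
 [-3.59390138e-01  9.33185246e-01  2.00612014e-03]
 [ 6.98741170e-05  2.17666048e-03 -9.99997629e-01]] 0.08542969933088262 0.0187
scene [[478.1369024127651, 0.0, 320.20313507455876], [0.0, 478.1369024127651, 231.0937362053025], [0.0, 0.0, 1.0]] [ 1.224 -0.246  0.704]
round_large [([0.408, 0.271, -0.003], 0.97), ([0.606, -0.244, -0.003], 0.18)]
round_small [([0.45, 0.09, 0.001], 0.58)]
square_large [([0.626, -0.072, 0.004], 0.77)]
square_small [([0.594, 0.255, -0.0], 0.59)]
tray_round_large [([0.516, -0.384, -0.002], 0.81), ([0.49, 0.405, -0.002], 0.73), ([0.623, -0.072, -0.002], 0.41)]
tray_round_small [([0.608, -0.244, 0.001], 0.77), ([0.491, 0.408, 0.0], 0.48), ([0.626, -0.074, -0.0], 0.4)]
tray_square_large [([0.46, -0.087, -0.003], 0.86), ([0.608, -0.243, -0.0], 0.28)]
tray_square_small [([0.417, -0.269, -0.0], 0.79)]
beaker [([0.635, 0.102, -0.004], 0.79), ([0.608, -0.242, -0.002], 0.34)]
dish_stack [([0.491, 0.404, -0.003], 0.58), ([0.623, -0.072, 0.001], 0.53)]
top [[534.901556100003, 0.0, 326.0411195559581], [0.0, 534.901556100003, 237.02429180004643], [0.0, 0.0, 1.0]] [0.428 0.015 1.196]
round_large [([0.401, 0.269, -0.001], 0.78), ([0.52, -0.384, 0.003], 0.64)]
round_small [([0.448, 0.089, -0.002], 0.47)]
square_large [([0.621, -0.072, -0.006], 0.59), ([0.602, -0.242, -0.002], 0.59)]
square_small [([0.593, 0.258, 0.002], 0.58)]
tray_round_large [([0.519, -0.386, 0.001], 0.6), ([0.448, 0.088, -0.001], 0.36)]
tray_round_small [([0.602, -0.242, -0.002], 0.57), ([0.447, 0.087, 0.0], 0.24)]
tray_square_large [([0.463, -0.091, 0.001], 0.89)]
tray_square_small [([0.417, -0.267, -0.001], 0.74)]
beaker [([0.633, 0.106, 0.002], 0.64)]
dish_stack [([0.492, 0.403, -0.001], 0.55)]
1.1
```

View pics/top0.png

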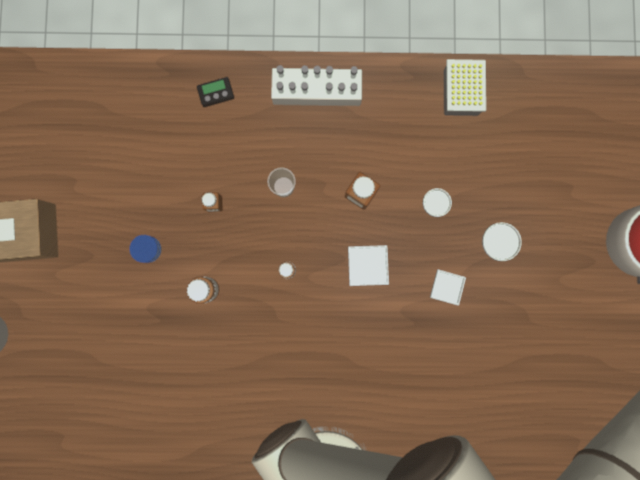

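View pics/scene0.png

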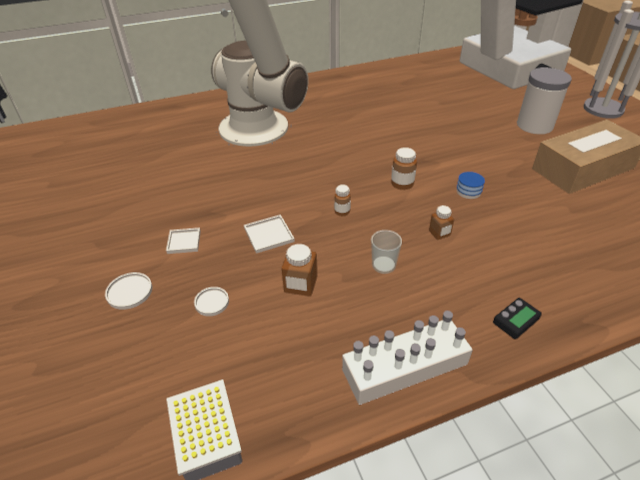

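The top view shows white caps at round_large (200,290), round_small (286,270), square_large (363,187) and square_small (209,200). The trays are at (502,241), (437,202), (369,265) and (448,287). The network detections agree with this. Next I'll refine the centres and yaws.

```bash
cat > h.py <<'E'
from bench import robot,optics,order
import cv2,numpy as np
def proj(c,P):
    m=optics.camera_model(c); q=np.atleast_2d(P)@m['R'].T+m['t']; q=q@m['intrinsics'].T; return q[:,:2]/q[:,2:]
def ray(c,uv,z):
    m=optics.camera_model(c); o=-m['R'].T@m['t']
    d=np.c_[np.atleast_2d(uv),np.ones(len(np.atleast_2d(uv)))]@np.linalg.inv(m['intrinsics']).T@m['R']
    return (o+d*((z-o[2])/d[:,2:]))[:,:2]
G={'round_large':(.404,.270,.09),'round_small':(.449,.09,.068),'square_large':(.623,-.072,.09),'square_small':(.594,.256,.068),
'tray_round_large':(.518,-.385,.01),'tray_round_small':(.605,-.243,.01),'tray_square_large':(.462,-.089,.01),'tray_square_small':(.417,-.268,.01)}
def whites(c,im,names=G):
    hsv=cv2.cvtColor(im,cv2.COLOR_RGB2HSV); m=((hsv[...,1]<50)&(hsv[...,2]>165)).astype('uint8')
    n,lab,st,ce=cv2.connectedComponentsWithStats(m)
    out={}
    for k in names:
        g=G[k]; p=proj(c,[g])[0]; ok=[i for i in range(1,n) if st[i,4]>30]
        i=min(ok,key=lambda i:np.hypot(*(ce[i]-p)))
        pts=cv2.findContours((lab==i).astype('uint8'),cv2.RETR_EXTERNAL,cv2.CHAIN_APPROX_NONE)[0][0][:,0]
        w=ray(c,pts,g[2]).astype('float32')
        (cx,cy),(a,b),an=cv2.minAreaRect(w*1000)
        xy=ray(c,ce[i],g[2])[0]; out[k]=xy
        print(c,k,'centroid',xy.round(4),'rect',round(cx),round(cy),round(a),round(b),'ang',round(an,1))
    return out
E
python3 - <<'E'
from h import *
for c in('top','scene'):
    im=cv2.imread(f'pics/{c}0.png')[:,:,::-1].copy(); whites(c,im)
tiles=[]
for c in('top','scene'):
    im=cv2.imread(f'pics/{c}0.png')
    for k in('square_large','square_small'):
        u,v=proj(c,[(G[k][0],G[k][1],.04)])[0].astype(int); r=26 if c=='top' else 34
        tiles.append(cv2.resize(im[v-r:v+r,u-r:u+r],(390,290+0),interpolation=cv2.INTER_CUBIC)); print(c,k,u-r,v-r,2*r)
cv2.imwrite('pics/sq.png',np.vstack([np.hstack(tiles[:2]),np.hstack(tiles[2:])]))
E
```

```text
top round_large centroid [0.4058 0.2682] rect 406 268 42 43 ang 69.6
top round_small centroid [0.4505 0.0891] rect 450 89 27 27 ang 0.6
top square_large centroid [ 0.6248 -0.0721] rect 625 -72 42 43 ang 64.0
top square_small centroid [0.5979 0.2561] rect 598 256 26 25 ang 1.6
top tray_round_large centroid [ 0.5196 -0.3874] rect 520 -387 83 85 ang 89.2
top tray_round_small centroid [ 0.6062 -0.2437] rect 607 -244 63 63 ang 45.3
top tray_square_large centroid [ 0.4627 -0.0894] rect 463 -90 87 87 ang 2.5
top tray_square_small centroid [ 0.4166 -0.2667] rect 417 -267 65 65 ang 75.1
scene round_large centroid [0.4102 0.267 ] rect 409 268 41 38 ang 67.5
scene round_small centroid [0.4539 0.0887] rect 454 89 26 25 ang 67.7
scene square_large centroid [ 0.6271 -0.0718] rect 627 -71 42 44 ang 68.0
scene square_small centroid [0.6008 0.2547] rect 601 255 26 26 ang 34.9
scene tray_round_large centroid [ 0.5234 -0.3854] rect 521 -385 82 86 ang 87.5
scene tray_round_small centroid [ 0.6088 -0.2419] rect 607 -242 62 63 ang 68.1
scene tray_square_large centroid [ 0.4681 -0.0892] rect 465 -89 86 86 ang 2.4
scene tray_square_small centroid [ 0.422  -0.2643] rect 419 -264 64 64 ang 75.0
top square_large 335 165 52
top square_small 184 176 52
scene square_large 264 235 68
scene square_small 406 184 68
```

View pics/sq.png

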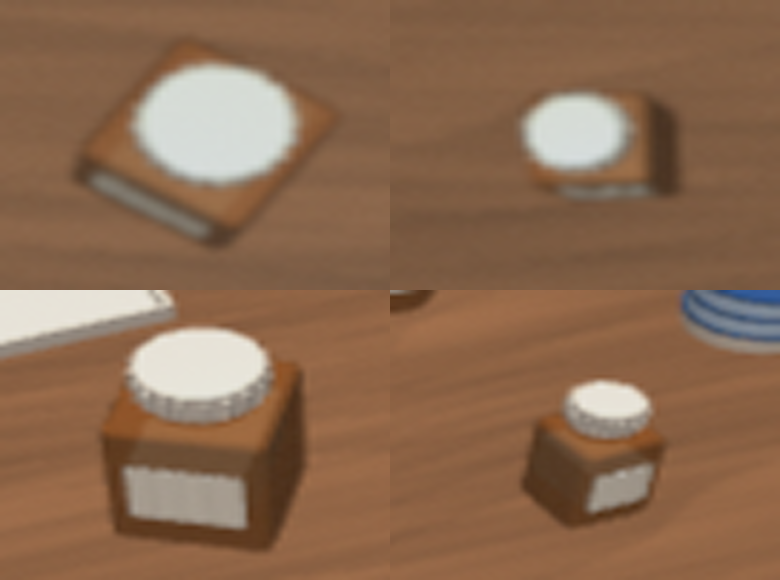

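The crops show both square bottles clearly. The foot corners are visible in the scene tiles, at (117,530), (270,548) and (300,468) for the large one, and (523,487), (575,527) and (655,497) for the small one. I'll get the yaw from those corners and overlay wireframes to check.

Run:
```python
from h import *
def yaw(w): 
    for i in range(len(w)-1):
        d=w[i+1]-w[i]; print(round(np.hypot(*d)*1000,1),round(np.degrees(np.arctan2(d[1],d[0]))%90,1),end=' | ')
    print(w.mean(0).round(4))
L=np.array([(117,530),(270,548),(300,468)],float); yaw(ray('scene',np.c_[L[:,0]/5.735+264,(L[:,1]-290)/4.265+235],0))
S=np.array([(523,487),(575,527),(655,497)],float); yaw(ray('scene',np.c_[(S[:,0]-390)/5.735+406,(S[:,1]-290)/4.265+184],0))
T=np.array([(82,160),(188,38),(335,118),(225,232),(82,160)],float); yaw(ray('top',np.c_[T[:,0]/7.5+335,T[:,1]/5.58+165],.07))
tiles=[]
for c in('top','scene'):
    im=cv2.imread(f'pics/{c}0.png')
    for k,w,h,ang,x,y in(('square_large',.028,.07,55,.626,-.072),('square_small',.018,.05,4,.599,.2555)):
        u,v=proj(c,[(x,y,.04)])[0].astype(int); r=26 if c=='top' else 34
        t=cv2.resize(im[v-r:v+r,u-r:u+r],None,fx=300/2/r,fy=300/2/r,interpolation=cv2.INTER_CUBIC)
        for z in(0,h):
            a=np.radians(ang)+np.pi/4+np.arange(4)*np.pi/2
            q=proj(c,np.c_[x+w*2**.5*np.cos(a),y+w*2**.5*np.sin(a),a*0+z])
            q=((q-[u-r,v-r]+.5)*300/2/r)
            cv2.polylines(t,[q.astype(int)],True,(0,255,0) if z else (255,255,0),1)
        tiles.append(t)
cv2.imwrite('pics/sq2.png',np.vstack([np.hstack(tiles[:2]),np.hstack(tiles[2:])]))
```

```text
52.8 56.7 | 49.0 57.6 | [ 0.636  -0.0673]
33.4 4.3 | 40.4 11.4 | [0.6014 0.2569]
56.1 57.9 | 51.8 54.1 | 54.1 54.9 | 48.9 56.3 | [ 0.6201 -0.065 ]
```

View pics/sq2.png

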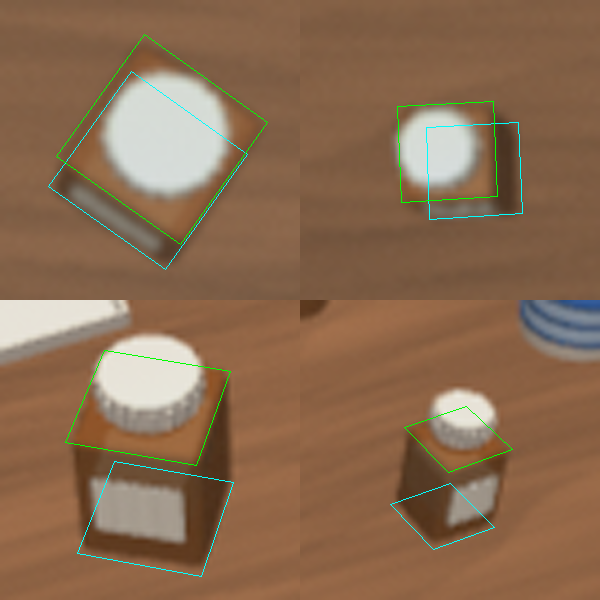

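Large square yaw is about 56° and small square about 5°, with consistent positions. Now a short move helper.

```bash
cat > to.py <<'E'
# python3 to.py x y z yaw_deg(of jaw axis) : shift in tool axes (mm), turn az
import sys; from h import *
from scipy.spatial.transform import Rotation as Ro
x,y,z,a=map(float,sys.argv[1:5]); s=robot.observe(); p=s['ee_pos'];R=s['tcp_rot']; d=R.T@(np.array([x,y,z])-p)*1000
yc=np.arctan2(R[1,1],R[0,1]); j=s['joint_pos']; j1=np.arctan2(y,x); mod=float(sys.argv[5]) if len(sys.argv)>5 else 180
best=min((np.radians(a+mod*k) for k in range(-8,9)),key=lambda q:abs(((q-j1)-np.pi)))
# current continuous yaw
yc=min((yc+2*np.pi*k for k in range(-3,4)),key=lambda q:abs(q-(j[0]+j[5]+np.pi)))
dy=best-yc
T=np.array([[np.cos(best),0,0],[np.sin(best),0,0]]);yv=np.array([np.cos(best),np.sin(best),0]);zv=np.array([0,0,-1.]);Rt=np.c_[np.cross(yv,zv),yv,zv]
print('t',round(s['time_s'],2),'pos',p.round(4),'shift',d.round(1),'rotvec',Ro.from_matrix(R.T@Rt).as_rotvec().round(3),'dyaw',round(dy,3),'j6 now',round(j[5],2),'pred',round(best-j1-np.pi,2),'chk',round(yc-j[0]-j[5]-np.pi,3),'gap',round(s['finger_gap'],4),'F',s['wrist_force'].round(1))
E
python3 to.py .626 -.072 .15 56 90
```

```text
t 1.1 pos [ 0.2247 -0.5832  0.2313] shift [-558.2  332.7   81.3] rotvec [-0.   -0.   -0.61] dyaw 0.61 j6 now -0.26 pred -0.48 chk 0.0 gap 0.0852 F [-0.7 -0.   0.1]
```

Request:
drive_tool --increments '[{"x": -280, "y": 166, "z": 20, "az": -0.3}, {"x": -280, "y": 166, "z": 20, "az": -0.3}, {"x": -280, "y": 166, "z": 20, "az": -0.3}, {"x": -280, "y": 166, "z": 20, "az": -0.3}, {"x": -280, "y": 166, "z": 20, "az": -0.3}, {"x": -280, "y": 166, "z": 20, "az": -0.3}, {"x": -280, "y": 166, "z": 20, "az": -0.3}, {"x": -280, "y": 166, "z": 20, "az": -0.3}]' --hand 85

```text
invalid input at $.increments[0]: expected keys x, y, z, ax, ay, az
```

```bash
python3 to.py .626 -.072 .15 56 90
```

```text
t 1.1 pos [ 0.2247 -0.5832  0.2313] shift [-558.2  332.7   81.3] rotvec [-0.   -0.   -0.61] dyaw 0.61 j6 now -0.26 pred -0.48 chk 0.0 gap 0.0852 F [-0.7 -0.   0.1]
```

Request:
drive_tool --increments '[{"x": -280, "y": 166, "z": 20, "ax": 0, "ay": 0, "az": -0.3}, {"x": -280, "y": 166, "z": 20, "ax": 0, "ay": 0, "az": -0.3}, {"x": -280, "y": 166, "z": 20, "ax": 0, "ay": 0, "az": -0.3}, {"x": -280, "y": 166, "z": 20, "ax": 0, "ay": 0, "az": -0.3}, {"x": -280, "y": 166, "z": 20, "ax": 0, "ay": 0, "az": -0.3}, {"x": -280, "y": 166, "z": 20, "ax": 0, "ay": 0, "az": -0.3}, {"x": -280, "y": 166, "z": 20, "ax": 0, "ay": 0, "az": -0.3}, {"x": -280, "y": 166, "z": 20, "ax": 0, "ay": 0, "az": -0.3}]' --hand 85

```text
time_s: 1.77
ee_pos: [0.4277, -0.3254, 0.2115]
tcp_rot: [[-0.785, -0.62, 0.001], [-0.62, 0.785, -0.0], [-0.0, -0.001, -1.0]]
wrist_force: [0.1, -0.2, -1.2]
finger_gap: 0.0849
```

```bash
python3 to.py .626 -.072 .15 56 90
```

```text
t 1.77 pos [ 0.4277 -0.3254  0.2115] shift [-312.7   75.8   61.6] rotvec [-0.001  0.    -0.308] dyaw 0.308 j6 now -0.55 pred -0.48 chk -0.0 gap 0.0849 F [ 0.1 -0.2 -1.2]
```

Request:
drive_tool --increments '[{"x": -313, "y": 76, "z": 61, "ax": 0, "ay": 0, "az": -0.308}, {"x": -313, "y": 76, "z": 61, "ax": 0, "ay": 0, "az": -0.308}, {"x": -313, "y": 76, "z": 61, "ax": 0, "ay": 0, "az": -0.308}, {"x": -313, "y": 76, "z": 61, "ax": 0, "ay": 0, "az": -0.308}, {"x": -313, "y": 76, "z": 61, "ax": 0, "ay": 0, "az": -0.308}, {"x": -313, "y": 76, "z": 61, "ax": 0, "ay": 0, "az": -0.308}, {"x": -313, "y": 76, "z": 61, "ax": 0, "ay": 0, "az": -0.308}, {"x": -313, "y": 76, "z": 61, "ax": 0, "ay": 0, "az": -0.308}]'

```text
time_s: 2.43
ee_pos: [0.6264, -0.0718, 0.1499]
tcp_rot: [[-0.56, -0.829, 0.0], [-0.829, 0.56, -0.0], [-0.0, -0.0, -1.0]]
wrist_force: [0.4, 0.1, 0.5]
finger_gap: 0.0851
```

```bash
python3 to.py .626 -.072 .031 56 90; python3 -c "
from h import *
im=optics.grab_frame('scene');u,v=proj('scene',[(.626,-.072,.08)])[0].astype(int);cv2.imwrite('pics/a1.png',cv2.resize(im[v-80:v+80,u-90:u+90,::-1],None,fx=3,fy=3))"
```

```text
t 2.43 pos [ 0.6264 -0.0718  0.1499] shift [  0.4   0.2 118.9] rotvec [-0.  0. -0.] dyaw 0.0 j6 now -0.74 pred -0.48 chk 0.0 gap 0.0851 F [0.4 0.1 0.5]
```

View pics/a1.png

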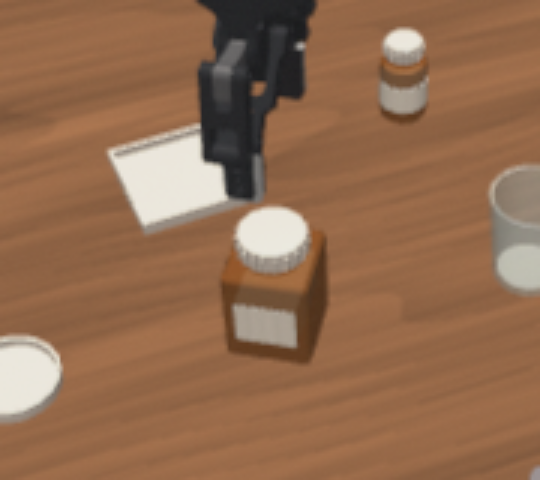

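The gripper hangs above the large square bottle. The near fingertip is at crop pixel (240,195) and the far finger at (290,95). I'll check that against the projection.

```bash
python3 -c "
from h import *
u,v=proj('scene',[(.626,-.072,.08)])[0].astype(int)
y=np.array([-.829,.56])
for s in(-1,1):
  for z in(.15,.163): print(s,z,((proj('scene',[(*(np.array([.6264,-.0718])-s*.0485*y),z)])[0]-[u-90,v-80])*3).round())
"
```

```text
-1 0.15 [286. 105.]
-1 0.163 [285.  89.]
1 0.15 [242. 215.]
1 0.163 [241. 198.]
```

Matches. Now I descend.

Request:
drive_tool --increments '[{"x": 0, "y": 0, "z": 30, "ax": 0, "ay": 0, "az": 0}, {"x": 0, "y": 0, "z": 60, "ax": 0, "ay": 0, "az": 0}, {"x": 0, "y": 0, "z": 85, "ax": 0, "ay": 0, "az": 0}, {"x": 0, "y": 0, "z": 105, "ax": 0, "ay": 0, "az": 0}, {"x": 0, "y": 0, "z": 119, "ax": 0, "ay": 0, "az": 0}, {"x": 0, "y": 0, "z": 119, "ax": 0, "ay": 0, "az": 0}]'

```text
time_s: 2.98
ee_pos: [0.6225, -0.0742, 0.0276]
tcp_rot: [[-0.561, -0.828, -0.007], [-0.828, 0.561, -0.0], [0.004, 0.006, -1.0]]
wrist_force: [-0.8, -1.0, 0.5]
finger_gap: 0.0851
```

Request:
drive_tool --increments '[{"x": 0, "y": 0, "z": 0, "ax": 0, "ay": 0, "az": 0}, {"x": 0, "y": 0, "z": 0, "ax": 0, "ay": 0, "az": 0}, {"x": 0, "y": 0, "z": 0, "ax": 0, "ay": 0, "az": 0}, {"x": 0, "y": 0, "z": 0, "ax": 0, "ay": 0, "az": 0}, {"x": 0, "y": 0, "z": 0, "ax": 0, "ay": 0, "az": 0}, {"x": 0, "y": 0, "z": 0, "ax": 0, "ay": 0, "az": 0}, {"x": 0, "y": 0, "z": 0, "ax": 0, "ay": 0, "az": 0}, {"x": 0, "y": 0, "z": 0, "ax": 0, "ay": 0, "az": 0}]' --hand 40

```text
time_s: 3.65
ee_pos: [0.6262, -0.0739, 0.0331]
tcp_rot: [[-0.56, -0.828, 0.003], [-0.828, 0.56, 0.0], [-0.002, -0.003, -1.0]]
wrist_force: [-0.4, 0.7, 6.3]
finger_gap: 0.0553
```

Request:
drive_tool --increments '[{"x": 0, "y": 0, "z": -10, "ax": 0, "ay": 0, "az": 0}, {"x": 0, "y": 0, "z": -30, "ax": 0, "ay": 0, "az": 0}, {"x": 0, "y": 0, "z": -55, "ax": 0, "ay": 0, "az": 0}, {"x": 0, "y": 0, "z": -75, "ax": 0, "ay": 0, "az": 0}, {"x": 0, "y": 0, "z": -80, "ax": 0, "ay": 0, "az": 0}, {"x": 0, "y": 0, "z": -80, "ax": 0, "ay": 0, "az": 0}]'

```text
time_s: 4.15
ee_pos: [0.6257, -0.0741, 0.113]
tcp_rot: [[-0.561, -0.828, 0.003], [-0.828, 0.561, 0.001], [-0.002, -0.002, -1.0]]
wrist_force: [-0.5, -0.3, -2.0]
finger_gap: 0.055
```

```bash
python3 to.py .464 -.0892 .114 2.5 90
```

```text
t 4.15 pos [ 0.6257 -0.0741  0.113 ] shift [103.2 125.4  -1.5] rotvec [-0.003  0.002 -0.639] dyaw 0.639 j6 now -0.73 pred 0.23 chk -0.0 gap 0.055 F [-0.5 -0.3 -2. ]
```

Request:
drive_tool --increments '[{"x": 20, "y": 25, "z": 0, "ax": 0, "ay": 0, "az": -0.12}, {"x": 41, "y": 50, "z": 0, "ax": 0, "ay": 0, "az": -0.24}, {"x": 62, "y": 75, "z": 0, "ax": 0, "ay": 0, "az": -0.36}, {"x": 83, "y": 100, "z": 0, "ax": 0, "ay": 0, "az": -0.48}, {"x": 97, "y": 117, "z": 0, "ax": 0, "ay": 0, "az": -0.58}, {"x": 103, "y": 125, "z": 0, "ax": 0, "ay": 0, "az": -0.639}, {"x": 103, "y": 125, "z": 0, "ax": 0, "ay": 0, "az": -0.639}, {"x": 103, "y": 125, "z": 0, "ax": 0, "ay": 0, "az": -0.639}]'

```text
time_s: 4.82
ee_pos: [0.463, -0.0895, 0.1105]
tcp_rot: [[0.042, -0.999, -0.001], [-0.999, -0.042, -0.0], [0.0, 0.001, -1.0]]
wrist_force: [0.6, 0.1, -1.2]
finger_gap: 0.0553
```

```bash
python3 to.py .464 -.0892 .036 2.5 90;python3 -c "
from h import *
im=optics.grab_frame('scene');u,v=proj('scene',[(.464,-.089,.05)])[0].astype(int);cv2.imwrite('pics/a2.png',cv2.resize(im[v-80:v+80,u-90:u+90,::-1],None,fx=3,fy=3))"
```

```text
t 4.82 pos [ 0.463  -0.0895  0.1105] shift [-0.2 -1.1 74.5] rotvec [ 0.001 -0.    -0.001] dyaw 0.001 j6 now -0.11 pred 0.23 chk -0.0 gap 0.0553 F [ 0.6  0.1 -1.2]
```

View pics/a2.png

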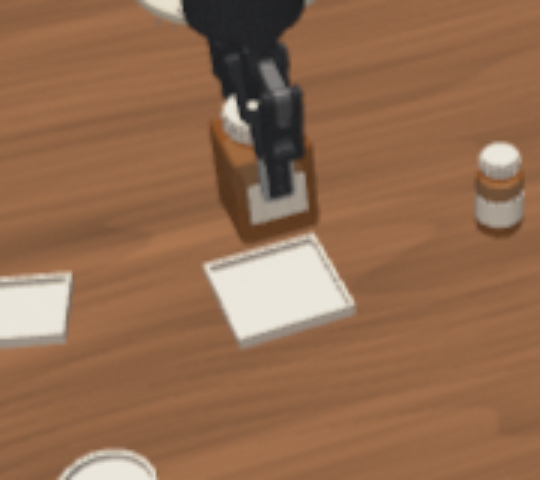

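The bottle is held square and upright over its tray, its foot at crop (270,235) and the tray centre at (280,290). Lowering gently.

Request:
drive_tool --increments '[{"x": 0, "y": -1, "z": 20, "ax": 0, "ay": 0, "az": 0}, {"x": 0, "y": -1, "z": 40, "ax": 0, "ay": 0, "az": 0}, {"x": 0, "y": -1, "z": 55, "ax": 0, "ay": 0, "az": 0}, {"x": 0, "y": -1, "z": 64, "ax": 0, "ay": 0, "az": 0}, {"x": 0, "y": -1, "z": 68, "ax": 0, "ay": 0, "az": 0}, {"x": 0, "y": -1, "z": 70, "ax": 0, "ay": 0, "az": 0}, {"x": 0, "y": -1, "z": 71, "ax": 0, "ay": 0, "az": 0}, {"x": 0, "y": -1, "z": 71, "ax": 0, "ay": 0, "az": 0}]'

```text
time_s: 5.53
ee_pos: [0.4655, -0.0892, 0.0407]
tcp_rot: [[0.044, -0.999, 0.001], [-0.999, -0.044, 0.0], [-0.0, -0.001, -1.0]]
wrist_force: [0.6, -0.1, -2.2]
finger_gap: 0.0557
```

Request:
drive_tool --increments '[{"x": 0, "y": 0, "z": 1, "ax": 0, "ay": 0, "az": 0}, {"x": 0, "y": 0, "z": 2, "ax": 0, "ay": 0, "az": 0}, {"x": 0, "y": 0, "z": 3, "ax": 0, "ay": 0, "az": 0}, {"x": 0, "y": 0, "z": 3.5, "ax": 0, "ay": 0, "az": 0}, {"x": 0, "y": 0, "z": 4, "ax": 0, "ay": 0, "az": 0}, {"x": 0, "y": 0, "z": 4, "ax": 0, "ay": 0, "az": 0}, {"x": 0, "y": 0, "z": 4, "ax": 0, "ay": 0, "az": 0}]'

```text
time_s: 6.12
ee_pos: [0.4648, -0.0893, 0.0363]
tcp_rot: [[0.044, -0.999, 0.0], [-0.999, -0.044, 0.0], [-0.0, -0.0, -1.0]]
wrist_force: [-0.6, 0.5, -1.8]
finger_gap: 0.0552
```

Request:
drive_tool --increments '[{"x": 0, "y": 0, "z": 0.5, "ax": 0, "ay": 0, "az": 0}, {"x": 0, "y": 0, "z": 1, "ax": 0, "ay": 0, "az": 0}, {"x": 0, "y": 0, "z": 1, "ax": 0, "ay": 0, "az": 0}, {"x": 0, "y": 0, "z": 1.5, "ax": 0, "ay": 0, "az": 0}, {"x": 0, "y": 0, "z": 1.5, "ax": 0, "ay": 0, "az": 0}]'

```text
time_s: 6.53
ee_pos: [0.4649, -0.0893, 0.036]
tcp_rot: [[0.044, -0.999, 0.0], [-0.999, -0.044, -0.0], [0.0, -0.0, -1.0]]
wrist_force: [-3.5, 2.0, 8.9]
finger_gap: 0.0553
```

Contact with the floor is felt at +9 N. Releasing.

Request:
drive_tool --increments '[{"x": 0, "y": 0, "z": 0, "ax": 0, "ay": 0, "az": 0}, {"x": 0, "y": 0, "z": 0, "ax": 0, "ay": 0, "az": 0}, {"x": 0, "y": 0, "z": 0, "ax": 0, "ay": 0, "az": 0}, {"x": 0, "y": 0, "z": 0, "ax": 0, "ay": 0, "az": 0}, {"x": 0, "y": 0, "z": 0, "ax": 0, "ay": 0, "az": 0}, {"x": 0, "y": 0, "z": 0, "ax": 0, "ay": 0, "az": 0}]' --hand 85

```text
time_s: 7.03
ee_pos: [0.4648, -0.0893, 0.0347]
tcp_rot: [[0.044, -0.999, -0.0], [-0.999, -0.044, -0.0], [0.0, 0.0, -1.0]]
wrist_force: [-0.5, 0.1, 0.3]
finger_gap: 0.0848
```

Request:
drive_tool --increments '[{"x": 0, "y": 0, "z": -15, "ax": 0, "ay": 0, "az": 0}, {"x": 0, "y": 0, "z": -40, "ax": 0, "ay": 0, "az": 0}, {"x": 0, "y": 0, "z": -75, "ax": 0, "ay": 0, "az": 0}, {"x": 0, "y": 0, "z": -110, "ax": 0, "ay": 0, "az": 0}, {"x": 0, "y": 0, "z": -120, "ax": 0, "ay": 0, "az": 0}, {"x": 0, "y": 0, "z": -120, "ax": 0, "ay": 0, "az": 0}]'

```text
time_s: 7.53
ee_pos: [0.467, -0.0891, 0.1583]
tcp_rot: [[0.044, -0.999, 0.008], [-0.999, -0.044, 0.001], [-0.0, -0.008, -1.0]]
wrist_force: [-0.3, 0.1, -0.8]
finger_gap: 0.0848
```

```bash
python3 to.py .452 .089 .15 90
```

```text
t 7.53 pos [ 0.467  -0.0891  0.1583] shift [-178.6    7.1    8.3] rotvec [-0.007 -0.006 -1.526] dyaw 1.526 j6 now -0.11 pred 1.38 chk 0.001 gap 0.0848 F [-0.3  0.1 -0.8]
```

Request:
drive_tool --increments '[{"x": -40, "y": 2, "z": 0, "ax": 0, "ay": 0, "az": 0}, {"x": -80, "y": 4, "z": 0, "ax": 0, "ay": 0, "az": 0}, {"x": -120, "y": 5, "z": 0, "ax": 0, "ay": 0, "az": 0}, {"x": -155, "y": 6, "z": 0, "ax": 0, "ay": 0, "az": 0}, {"x": -174, "y": 6, "z": 0, "ax": 0, "ay": 0, "az": 0}, {"x": -179, "y": 6, "z": 0, "ax": 0, "ay": 0, "az": 0}, {"x": -179, "y": 6, "z": 0, "ax": 0, "ay": 0, "az": 0}, {"x": -179, "y": 6, "z": 0, "ax": 0, "ay": 0, "az": 0}]'

```text
time_s: 8.2
ee_pos: [0.4503, 0.0887, 0.1539]
tcp_rot: [[0.044, -0.999, -0.002], [-0.999, -0.044, -0.001], [0.001, 0.002, -1.0]]
wrist_force: [-1.0, -1.0, -0.9]
finger_gap: 0.0848
```

```bash
python3 to.py .452 .089 .021 182.5; python3 -c "
from h import *
whites('top',optics.grab_frame('top'),['round_small','square_small'])"
```

```text
t 8.2 pos [0.4503 0.0887 0.1539] shift [ -0.3  -2.  132.9] rotvec [ 0.002 -0.001  0.   ] dyaw -0.0 j6 now -0.51 pred -0.15 chk -0.0 gap 0.0848 F [-1.  -1.  -0.9]
top round_small centroid [0.4031 0.2245] rect 408 218 100 120 ang 31.6
top square_small centroid [0.5977 0.2561] rect 598 256 26 25 ang 1.6
```

Request:
drive_tool --increments '[{"x": 0, "y": -1, "z": 35, "ax": 0, "ay": 0, "az": 0}, {"x": 0, "y": -1, "z": 70, "ax": 0, "ay": 0, "az": 0}, {"x": 0, "y": -1, "z": 100, "ax": 0, "ay": 0, "az": 0}, {"x": 0, "y": -1, "z": 120, "ax": 0, "ay": 0, "az": 0}, {"x": 0, "y": -1, "z": 130, "ax": 0, "ay": 0, "az": 0}, {"x": 0, "y": -1, "z": 132, "ax": 0, "ay": 0, "az": 0}, {"x": 0, "y": -1, "z": 132, "ax": 0, "ay": 0, "az": 0}]'

```text
time_s: 8.83
ee_pos: [0.4516, 0.088, 0.0221]
tcp_rot: [[0.042, -0.999, -0.002], [-0.999, -0.042, -0.001], [0.001, 0.002, -1.0]]
wrist_force: [-0.0, -0.1, 0.3]
finger_gap: 0.0848
```

Request:
drive_tool --increments '[{"x": 0, "y": 0, "z": 0, "ax": 0, "ay": 0, "az": 0}, {"x": 0, "y": 0, "z": 0, "ax": 0, "ay": 0, "az": 0}, {"x": 0, "y": 0, "z": 0, "ax": 0, "ay": 0, "az": 0}, {"x": 0, "y": 0, "z": 0, "ax": 0, "ay": 0, "az": 0}, {"x": 0, "y": 0, "z": 0, "ax": 0, "ay": 0, "az": 0}, {"x": 0, "y": 0, "z": 0, "ax": 0, "ay": 0, "az": 0}, {"x": 0, "y": 0, "z": 0, "ax": 0, "ay": 0, "az": 0}, {"x": 0, "y": 0, "z": 0, "ax": 0, "ay": 0, "az": 0}]' --hand 20

```text
time_s: 9.5
ee_pos: [0.4524, 0.0895, 0.0239]
tcp_rot: [[0.045, -0.999, 0.001], [-0.999, -0.045, 0.001], [-0.0, -0.002, -1.0]]
wrist_force: [-1.4, -1.3, 4.7]
finger_gap: 0.0343
```

Request:
drive_tool --increments '[{"x": 0, "y": 0, "z": 0, "ax": 0, "ay": 0, "az": 0}, {"x": 0, "y": 0, "z": 0, "ax": 0, "ay": 0, "az": 0}, {"x": 0, "y": 0, "z": 0, "ax": 0, "ay": 0, "az": 0}]'

```text
time_s: 9.75
ee_pos: [0.4524, 0.0895, 0.0239]
tcp_rot: [[0.045, -0.999, 0.001], [-0.999, -0.045, 0.001], [-0.0, -0.002, -1.0]]
wrist_force: [-0.9, -1.0, 5.2]
finger_gap: 0.0341
```

Request:
drive_tool --increments '[{"x": 0, "y": 0, "z": -10, "ax": 0, "ay": 0, "az": 0}, {"x": 0, "y": 0, "z": -30, "ax": 0, "ay": 0, "az": 0}, {"x": 0, "y": 0, "z": -60, "ax": 0, "ay": 0, "az": 0}, {"x": 0, "y": 0, "z": -90, "ax": 0, "ay": 0, "az": 0}, {"x": 0, "y": 0, "z": -110, "ax": 0, "ay": 0, "az": 0}, {"x": 0, "y": 0, "z": -115, "ax": 0, "ay": 0, "az": 0}, {"x": 0, "y": 0, "z": -115, "ax": 0, "ay": 0, "az": 0}]'

```text
time_s: 10.33
ee_pos: [0.4526, 0.0899, 0.1395]
tcp_rot: [[0.044, -0.999, 0.004], [-0.999, -0.044, 0.002], [-0.002, -0.004, -1.0]]
wrist_force: [-0.3, 0.8, -1.6]
finger_gap: 0.0344
```

```bash
python3 to.py .607 -.243 .137 182.5
```

```text
t 10.33 pos [0.4526 0.0899 0.1395] shift [ 339.4 -139.6    2.2] rotvec [-0.004  0.002  0.   ] dyaw -0.0 j6 now -0.51 pred 0.42 chk -0.0 gap 0.0344 F [-0.3  0.8 -1.6]
```

Request:
drive_tool --increments '[{"x": 20, "y": -8, "z": 0, "ax": 0, "ay": 0, "az": 0}, {"x": 55, "y": -23, "z": 0, "ax": 0, "ay": 0, "az": 0}, {"x": 90, "y": -37, "z": 0, "ax": 0, "ay": 0, "az": 0}, {"x": 125, "y": -51, "z": 0, "ax": 0, "ay": 0, "az": 0}, {"x": 160, "y": -66, "z": 0, "ax": 0, "ay": 0, "az": 0}, {"x": 195, "y": -80, "z": 0, "ax": 0, "ay": 0, "az": 0}, {"x": 230, "y": -95, "z": 0, "ax": 0, "ay": 0, "az": 0}, {"x": 260, "y": -107, "z": 0, "ax": 0, "ay": 0, "az": 0}]'

```text
time_s: 11.0
ee_pos: [0.5699, -0.1678, 0.1353]
tcp_rot: [[0.043, -0.999, -0.004], [-0.999, -0.043, 0.0], [-0.001, 0.004, -1.0]]
wrist_force: [1.3, 0.6, -1.0]
finger_gap: 0.0343
```

Request:
drive_tool --increments '[{"x": 30, "y": -12, "z": 0, "ax": 0, "ay": 0, "az": 0}, {"x": 60, "y": -25, "z": 0, "ax": 0, "ay": 0, "az": 0}, {"x": 75, "y": -31, "z": 0, "ax": 0, "ay": 0, "az": 0}, {"x": 79, "y": -33, "z": 0, "ax": 0, "ay": 0, "az": 0}, {"x": 79, "y": -33, "z": 0, "ax": 0, "ay": 0, "az": 0}, {"x": 79, "y": -33, "z": 0, "ax": 0, "ay": 0, "az": 0}]'

```text
time_s: 11.5
ee_pos: [0.6056, -0.2425, 0.136]
tcp_rot: [[0.044, -0.999, -0.003], [-0.999, -0.044, 0.001], [-0.001, 0.003, -1.0]]
wrist_force: [-0.0, 0.1, -1.0]
finger_gap: 0.0344
```

```bash
python3 to.py .607 -.243 .027 182.5;python3 -c "
from h import *
im=optics.grab_frame('scene');u,v=proj('scene',[(.607,-.243,.05)])[0].astype(int);cv2.imwrite('pics/a3.png',cv2.resize(im[v-100:v+80,u-100:u+150,::-1],None,fx=2.5,fy=2.5))"
```

```text
t 11.5 pos [ 0.6056 -0.2425  0.136 ] shift [  0.7  -1.7 109. ] rotvec [0.003 0.001 0.   ] dyaw -0.0 j6 now 0.18 pred 0.42 chk -0.0 gap 0.0344 F [-0.   0.1 -1. ]
```

View pics/a3.png

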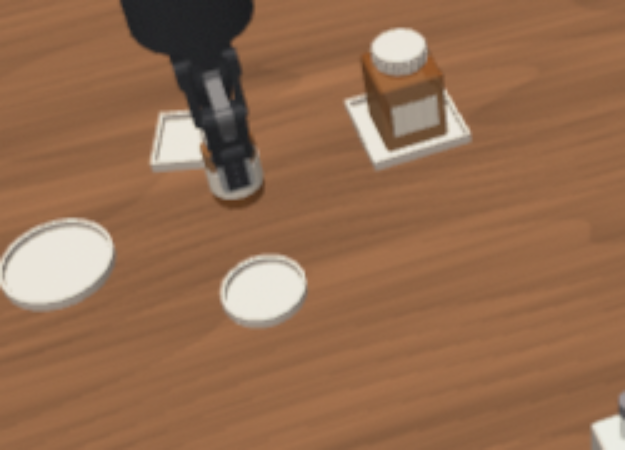

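The large square bottle stands flat inside its tray, at crop (405,110). The small round bottle hangs upright with its foot at (237,200), above its tray at (264,290). Lowering.

Request:
drive_tool --increments '[{"x": 0, "y": -1, "z": 25, "ax": 0, "ay": 0, "az": 0}, {"x": 0, "y": -1, "z": 50, "ax": 0, "ay": 0, "az": 0}, {"x": 0, "y": -1, "z": 75, "ax": 0, "ay": 0, "az": 0}, {"x": 0, "y": -1, "z": 90, "ax": 0, "ay": 0, "az": 0}, {"x": 0, "y": -1, "z": 98, "ax": 0, "ay": 0, "az": 0}, {"x": 0, "y": -1, "z": 102, "ax": 0, "ay": 0, "az": 0}, {"x": 0, "y": -1, "z": 104, "ax": 0, "ay": 0, "az": 0}, {"x": 0, "y": -1, "z": 104, "ax": 0, "ay": 0, "az": 0}]'

```text
time_s: 12.22
ee_pos: [0.6082, -0.2428, 0.0346]
tcp_rot: [[0.045, -0.999, 0.001], [-0.999, -0.045, -0.0], [0.0, -0.001, -1.0]]
wrist_force: [-0.1, -0.4, -0.5]
finger_gap: 0.034
```

Request:
drive_tool --increments '[{"x": 0, "y": 0, "z": 1, "ax": 0, "ay": 0, "az": 0}, {"x": 0, "y": 0, "z": 2, "ax": 0, "ay": 0, "az": 0}, {"x": 0, "y": 0, "z": 2.5, "ax": 0, "ay": 0, "az": 0}, {"x": 0, "y": 0, "z": 3, "ax": 0, "ay": 0, "az": 0}, {"x": 0, "y": 0, "z": 3, "ax": 0, "ay": 0, "az": 0}, {"x": 0, "y": 0, "z": 3, "ax": 0, "ay": 0, "az": 0}]'

```text
time_s: 12.72
ee_pos: [0.6077, -0.2433, 0.0309]
tcp_rot: [[0.044, -0.999, 0.0], [-0.999, -0.044, -0.0], [0.0, -0.0, -1.0]]
wrist_force: [-0.3, -0.6, -1.4]
finger_gap: 0.0346
```

Request:
drive_tool --increments '[{"x": 0, "y": 0, "z": 1, "ax": 0, "ay": 0, "az": 0}, {"x": 0, "y": 0, "z": 2, "ax": 0, "ay": 0, "az": 0}, {"x": 0, "y": 0, "z": 3, "ax": 0, "ay": 0, "az": 0}, {"x": 0, "y": 0, "z": 3.5, "ax": 0, "ay": 0, "az": 0}, {"x": 0, "y": 0, "z": 3.5, "ax": 0, "ay": 0, "az": 0}, {"x": 0, "y": 0, "z": 3.5, "ax": 0, "ay": 0, "az": 0}]'

```text
time_s: 13.22
ee_pos: [0.6077, -0.2431, 0.0272]
tcp_rot: [[0.044, -0.999, -0.0], [-0.999, -0.044, 0.0], [-0.0, 0.0, -1.0]]
wrist_force: [-0.2, -0.1, -0.5]
finger_gap: 0.0339
```

Request:
drive_tool --increments '[{"x": 0, "y": 0, "z": 0.5, "ax": 0, "ay": 0, "az": 0}, {"x": 0, "y": 0, "z": 1, "ax": 0, "ay": 0, "az": 0}, {"x": 0, "y": 0, "z": 1.2, "ax": 0, "ay": 0, "az": 0}, {"x": 0, "y": 0, "z": 1.2, "ax": 0, "ay": 0, "az": 0}, {"x": 0, "y": 0, "z": 1.2, "ax": 0, "ay": 0, "az": 0}]'

```text
time_s: 13.63
ee_pos: [0.6078, -0.2432, 0.0269]
tcp_rot: [[0.044, -0.999, 0.0], [-0.999, -0.044, -0.0], [0.0, -0.0, -1.0]]
wrist_force: [-2.1, 1.2, 5.8]
finger_gap: 0.0345
```

Contact is felt at z = 0.0269, as expected. Release and rise.

Request:
drive_tool --increments '[{"x": 0, "y": 0, "z": 0, "ax": 0, "ay": 0, "az": 0}, {"x": 0, "y": 0, "z": 0, "ax": 0, "ay": 0, "az": 0}, {"x": 0, "y": 0, "z": 0, "ax": 0, "ay": 0, "az": 0}, {"x": 0, "y": 0, "z": 0, "ax": 0, "ay": 0, "az": 0}, {"x": 0, "y": 0, "z": 0, "ax": 0, "ay": 0, "az": 0}, {"x": 0, "y": 0, "z": 0, "ax": 0, "ay": 0, "az": 0}, {"x": 0, "y": 0, "z": 0, "ax": 0, "ay": 0, "az": 0}]' --hand 85

```text
time_s: 14.22
ee_pos: [0.6077, -0.2432, 0.026]
tcp_rot: [[0.044, -0.999, -0.0], [-0.999, -0.044, -0.0], [-0.0, 0.0, -1.0]]
wrist_force: [-0.0, 0.6, -0.0]
finger_gap: 0.085
```

Request:
drive_tool --increments '[{"x": 0, "y": 0, "z": -15, "ax": 0, "ay": 0, "az": 0}, {"x": 0, "y": 0, "z": -40, "ax": 0, "ay": 0, "az": 0}, {"x": 0, "y": 0, "z": -75, "ax": 0, "ay": 0, "az": 0}, {"x": 0, "y": 0, "z": -110, "ax": 0, "ay": 0, "az": 0}, {"x": 0, "y": 0, "z": -130, "ax": 0, "ay": 0, "az": 0}, {"x": 0, "y": 0, "z": -130, "ax": 0, "ay": 0, "az": 0}]'

```text
time_s: 14.72
ee_pos: [0.6108, -0.2441, 0.1628]
tcp_rot: [[0.045, -0.999, 0.011], [-0.999, -0.045, -0.003], [0.004, -0.011, -1.0]]
wrist_force: [-0.3, 0.7, 0.5]
finger_gap: 0.0848
```

```bash
python3 to.py .599 .2555 .15 5 90; python3 to.py .52 .05 .155 5 90
```

```text
t 14.72 pos [ 0.6108 -0.2441  0.1628] shift [-499.7  -10.5   11. ] rotvec [-0.011 -0.004 -0.042] dyaw 0.042 j6 now 0.18 pred -0.32 chk 0.001 gap 0.0848 F [-0.3  0.7  0.5]
t 14.72 pos [ 0.6108 -0.2441  0.1628] shift [-297.9   77.6    5.8] rotvec [-0.011 -0.004 -0.042] dyaw 0.042 j6 now 0.18 pred -0.01 chk 0.001 gap 0.0848 F [-0.3  0.7  0.5]
```

Request:
drive_tool --increments '[{"x": -290, "y": -4, "z": 0, "ax": 0, "ay": 0, "az": -0.04}, {"x": -290, "y": -4, "z": 0, "ax": 0, "ay": 0, "az": -0.04}, {"x": -290, "y": -4, "z": 0, "ax": 0, "ay": 0, "az": -0.04}, {"x": -290, "y": -4, "z": 0, "ax": 0, "ay": 0, "az": -0.04}, {"x": -290, "y": -4, "z": 0, "ax": 0, "ay": 0, "az": -0.04}, {"x": -290, "y": -4, "z": 0, "ax": 0, "ay": 0, "az": -0.04}, {"x": -290, "y": -4, "z": 0, "ax": 0, "ay": 0, "az": -0.04}, {"x": -290, "y": -4, "z": 0, "ax": 0, "ay": 0, "az": -0.04}]'

```text
time_s: 15.38
ee_pos: [0.5987, 0.0528, 0.1557]
tcp_rot: [[0.091, -0.996, 0.0], [-0.996, -0.091, 0.001], [-0.001, -0.001, -1.0]]
wrist_force: [-1.0, -0.5, 0.8]
finger_gap: 0.0854
```

```bash
python3 to.py .599 .2555 .152 5 90;python3 -c "
from h import *
im=optics.grab_frame('top')[:,:,::-1];
a=cv2.resize(im[160:240,160:260],None,fx=4,fy=4,interpolation=cv2.INTER_CUBIC)
u,v=proj('top',[(.607,-.243,.03)])[0].astype(int)
b=cv2.resize(im[v-40:v+40,u-50:u+50],None,fx=4,fy=4,interpolation=cv2.INTER_CUBIC)
cv2.imwrite('pics/a4.png',np.hstack([a,b]))"
```

```text
t 15.38 pos [0.5987 0.0528 0.1557] shift [-201.8  -18.7    3.8] rotvec [-0.001  0.001  0.004] dyaw -0.004 j6 now -0.27 pred -0.32 chk -0.0 gap 0.0854 F [-1.  -0.5  0.8]
```

View pics/a4.png

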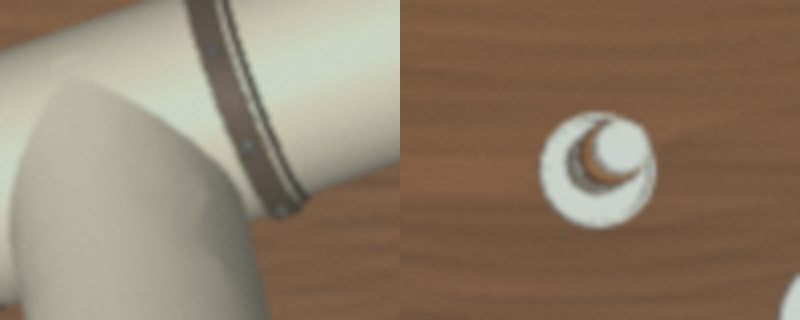

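The small round bottle stands near the centre of its tray. The arm hides the small square bottle, so I'm continuing to it.

Request:
drive_tool --increments '[{"x": -40, "y": -4, "z": 0, "ax": 0, "ay": 0, "az": 0}, {"x": -80, "y": -8, "z": 0, "ax": 0, "ay": 0, "az": 0}, {"x": -120, "y": -11, "z": 0, "ax": 0, "ay": 0, "az": 0}, {"x": -155, "y": -15, "z": 0, "ax": 0, "ay": 0, "az": 0}, {"x": -185, "y": -17, "z": 0, "ax": 0, "ay": 0, "az": 0}, {"x": -202, "y": -19, "z": 0, "ax": 0, "ay": 0, "az": 0}, {"x": -202, "y": -19, "z": 0, "ax": 0, "ay": 0, "az": 0}, {"x": -202, "y": -19, "z": 0, "ax": 0, "ay": 0, "az": 0}]'

```text
time_s: 16.1
ee_pos: [0.6007, 0.2494, 0.1553]
tcp_rot: [[0.084, -0.996, -0.001], [-0.996, -0.084, -0.001], [0.001, 0.001, -1.0]]
wrist_force: [-0.4, -1.4, 0.6]
finger_gap: 0.0847
```

```bash
python3 to.py .599 .2555 .021 5 90;python3 -c "
from h import *
im=optics.grab_frame('scene')[:,:,::-1].copy();u,v=proj('scene',[(.599,.256,.05)])[0].astype(int);cv2.imwrite('pics/a5.png',cv2.resize(im[v-60:v+40,u-60:u+60],None,fx=5,fy=5,interpolation=cv2.INTER_CUBIC))"
```

```text
t 16.1 pos [0.6007 0.2494 0.1553] shift [ -6.3   1.  134.3] rotvec [ 0.001 -0.001 -0.003] dyaw 0.003 j6 now -0.56 pred -0.32 chk -0.0 gap 0.0847 F [-0.4 -1.4  0.6]
```

View pics/a5.png

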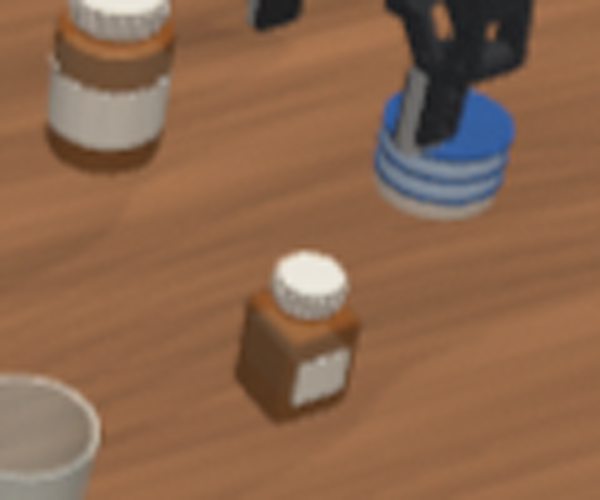

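The open gripper is above and behind the small square bottle, which stands with foot corners at (238,380), (280,422) and (350,395). I'll lower partway and re-check position and yaw.

Request:
drive_tool --increments '[{"x": 0, "y": 0, "z": 20, "ax": 0, "ay": 0, "az": 0}, {"x": 0, "y": 0, "z": 40, "ax": 0, "ay": 0, "az": 0}, {"x": 0, "y": 0, "z": 45, "ax": 0, "ay": 0, "az": 0}, {"x": 0, "y": 0, "z": 45, "ax": 0, "ay": 0, "az": 0}]'

```text
time_s: 16.48
ee_pos: [0.6, 0.2473, 0.1093]
tcp_rot: [[0.082, -0.997, -0.004], [-0.997, -0.082, -0.003], [0.002, 0.004, -1.0]]
wrist_force: [0.4, 0.4, -0.2]
finger_gap: 0.085
```

```bash
python3 to.py .599 .2555 .021 5 90;python3 -c "
from h import *
u,v=proj('scene',[(.599,.256,.05)])[0].astype(int)
q=np.array([(238,380),(280,422),(350,395)])/5+[u-60,v-60]; w=ray('scene',q,0)
print(w.round(4),np.degrees(np.arctan2(*np.diff(w,axis=0)[:,::-1].T))%90, 'centre',((w[0]+w[2])/2).round(4))"
```

```text
t 16.48 pos [0.6    0.2473 0.1093] shift [-8.5 -0.  88.2] rotvec [ 0.004 -0.002 -0.005] dyaw 0.005 j6 now -0.56 pred -0.32 chk -0.0 gap 0.085 F [ 0.4  0.4 -0.2]
[[0.5846 0.2415]
 [0.6145 0.2443]
 [0.6111 0.2812]] [5.32528059 5.37071132] centre [0.5978 0.2613]
```

Request:
drive_tool --increments '[{"x": -8, "y": 0, "z": 10, "ax": 0, "ay": 0, "az": 0}, {"x": -8, "y": 0, "z": 30, "ax": 0, "ay": 0, "az": 0}, {"x": -8, "y": 0, "z": 55, "ax": 0, "ay": 0, "az": 0}, {"x": -8, "y": 0, "z": 75, "ax": 0, "ay": 0, "az": 0}, {"x": -8, "y": 0, "z": 84, "ax": 0, "ay": 0, "az": 0}, {"x": -8, "y": 0, "z": 87, "ax": 0, "ay": 0, "az": 0}, {"x": -8, "y": 0, "z": 87, "ax": 0, "ay": 0, "az": 0}]'

```text
time_s: 17.07
ee_pos: [0.6006, 0.2578, 0.0242]
tcp_rot: [[0.084, -0.996, 0.0], [-0.996, -0.084, -0.0], [0.0, -0.0, -1.0]]
wrist_force: [-0.1, -0.3, 0.8]
finger_gap: 0.0847
```

Request:
drive_tool --increments '[{"x": 0, "y": 0, "z": 0, "ax": 0, "ay": 0, "az": 0}, {"x": 0, "y": 0, "z": 0, "ax": 0, "ay": 0, "az": 0}, {"x": 0, "y": 0, "z": 0, "ax": 0, "ay": 0, "az": 0}, {"x": 0, "y": 0, "z": 0, "ax": 0, "ay": 0, "az": 0}, {"x": 0, "y": 0, "z": 0, "ax": 0, "ay": 0, "az": 0}, {"x": 0, "y": 0, "z": 0, "ax": 0, "ay": 0, "az": 0}, {"x": 0, "y": 0, "z": 0, "ax": 0, "ay": 0, "az": 0}, {"x": 0, "y": 0, "z": 0, "ax": 0, "ay": 0, "az": 0}]' --hand 20

```text
time_s: 17.73
ee_pos: [0.601, 0.2581, 0.0254]
tcp_rot: [[0.084, -0.996, 0.002], [-0.996, -0.084, 0.001], [-0.001, -0.002, -1.0]]
wrist_force: [-0.1, 0.5, 5.2]
finger_gap: 0.0344
```

Request:
drive_tool --increments '[{"x": 0, "y": 0, "z": 0, "ax": 0, "ay": 0, "az": 0}, {"x": 0, "y": 0, "z": 0, "ax": 0, "ay": 0, "az": 0}, {"x": 0, "y": 0, "z": 0, "ax": 0, "ay": 0, "az": 0}]'

```text
time_s: 17.98
ee_pos: [0.601, 0.2581, 0.0254]
tcp_rot: [[0.084, -0.996, 0.002], [-0.996, -0.084, 0.001], [-0.001, -0.002, -1.0]]
wrist_force: [-0.1, 0.8, 6.4]
finger_gap: 0.0348
```

Request:
drive_tool --increments '[{"x": 0, "y": 0, "z": -10, "ax": 0, "ay": 0, "az": 0}, {"x": 0, "y": 0, "z": -30, "ax": 0, "ay": 0, "az": 0}, {"x": 0, "y": 0, "z": -60, "ax": 0, "ay": 0, "az": 0}, {"x": 0, "y": 0, "z": -90, "ax": 0, "ay": 0, "az": 0}, {"x": 0, "y": 0, "z": -115, "ax": 0, "ay": 0, "az": 0}, {"x": 0, "y": 0, "z": -125, "ax": 0, "ay": 0, "az": 0}, {"x": 0, "y": 0, "z": -125, "ax": 0, "ay": 0, "az": 0}]'

```text
time_s: 18.57
ee_pos: [0.6014, 0.2583, 0.1522]
tcp_rot: [[0.084, -0.996, 0.005], [-0.996, -0.084, 0.003], [-0.003, -0.005, -1.0]]
wrist_force: [-0.3, -0.3, -0.6]
finger_gap: 0.0348
```

```bash
python3 to.py .418 -.266 .15 75.1 90; python3 to.py .509 -.004 .15 175
```

```text
t 18.57 pos [0.6014 0.2583 0.1522] shift [ 5.070e+02  2.267e+02 -4.000e-01] rotvec [-0.004  0.004  0.344] dyaw -0.344 j6 now -0.57 pred 0.31 chk 0.0 gap 0.0348 F [-0.3 -0.3 -0.6]
t 18.57 pos [0.6014 0.2583 0.1522] shift [253.6 114.1   0.9] rotvec [-0.005  0.003  0.171] dyaw -0.171 j6 now -0.57 pred -0.08 chk 0.0 gap 0.0348 F [-0.3 -0.3 -0.6]
```

Request:
drive_tool --increments '[{"x": 20, "y": 9, "z": 0, "ax": 0, "ay": 0, "az": 0.02}, {"x": 50, "y": 22, "z": 0, "ax": 0, "ay": 0, "az": 0.04}, {"x": 82, "y": 37, "z": 0, "ax": 0, "ay": 0, "az": 0.06}, {"x": 116, "y": 52, "z": 0, "ax": 0, "ay": 0, "az": 0.08}, {"x": 150, "y": 67, "z": 0, "ax": 0, "ay": 0, "az": 0.1}, {"x": 184, "y": 82, "z": 0, "ax": 0, "ay": 0, "az": 0.12}, {"x": 218, "y": 98, "z": 0, "ax": 0, "ay": 0, "az": 0.15}, {"x": 252, "y": 113, "z": 0, "ax": 0, "ay": 0, "az": 0.17}]'

```text
time_s: 19.23
ee_pos: [0.5061, -0.0048, 0.1468]
tcp_rot: [[-0.087, -0.996, -0.005], [-0.996, 0.087, -0.001], [0.001, 0.005, -1.0]]
wrist_force: [0.9, -0.0, -1.1]
finger_gap: 0.035
```

```bash
python3 to.py .418 -.266 .15 75.1 90
```

```text
t 19.23 pos [ 0.5061 -0.0048  0.1468] shift [267.9  64.9  -2.6] rotvec [ 0.005 -0.001  0.173] dyaw -0.173 j6 now -0.4 pred 0.31 chk -0.001 gap 0.035 F [ 0.9 -0.  -1.1]
```

Request:
drive_tool --increments '[{"x": 37, "y": 9, "z": 0, "ax": 0, "ay": 0, "az": 0.025}, {"x": 74, "y": 18, "z": 0, "ax": 0, "ay": 0, "az": 0.05}, {"x": 111, "y": 27, "z": 0, "ax": 0, "ay": 0, "az": 0.075}, {"x": 148, "y": 36, "z": 0, "ax": 0, "ay": 0, "az": 0.1}, {"x": 185, "y": 45, "z": 0, "ax": 0, "ay": 0, "az": 0.125}, {"x": 220, "y": 53, "z": 0, "ax": 0, "ay": 0, "az": 0.15}, {"x": 250, "y": 60, "z": 0, "ax": 0, "ay": 0, "az": 0.165}, {"x": 268, "y": 64, "z": 0, "ax": 0, "ay": 0, "az": 0.173}]'

```text
time_s: 19.9
ee_pos: [0.4192, -0.2663, 0.1469]
tcp_rot: [[-0.26, -0.966, -0.004], [-0.966, 0.26, 0.002], [-0.0, 0.005, -1.0]]
wrist_force: [0.7, 0.0, -1.0]
finger_gap: 0.0352
```

Request:
drive_tool --increments '[{"x": 0, "y": 0, "z": 10, "ax": 0, "ay": 0, "az": 0}, {"x": 0, "y": 0, "z": 20, "ax": 0, "ay": 0, "az": 0}, {"x": 0, "y": 0, "z": 20, "ax": 0, "ay": 0, "az": 0}, {"x": 0, "y": 0, "z": 20, "ax": 0, "ay": 0, "az": 0}]'

```text
time_s: 20.23
ee_pos: [0.4205, -0.2642, 0.1273]
tcp_rot: [[-0.257, -0.967, -0.004], [-0.967, 0.257, 0.001], [-0.0, 0.005, -1.0]]
wrist_force: [-0.2, -0.7, -1.3]
finger_gap: 0.0352
```

```bash
python3 to.py .418 -.266 .0284 75.1 90;python3 -c "
from h import *
im=optics.grab_frame('scene');u,v=proj('scene',[(.418,-.266,.05)])[0].astype(int);cv2.imwrite('pics/a6.png',cv2.resize(im[v-70:v+60,u-80:u+80,::-1],None,fx=3,fy=3))"
```

```text
t 20.23 pos [ 0.4205 -0.2642  0.1273] shift [ 2.4  1.5 98.9] rotvec [0.005 0.    0.001] dyaw -0.001 j6 now -0.03 pred 0.31 chk -0.0 gap 0.0352 F [-0.2 -0.7 -1.3]
```

View pics/a6.png

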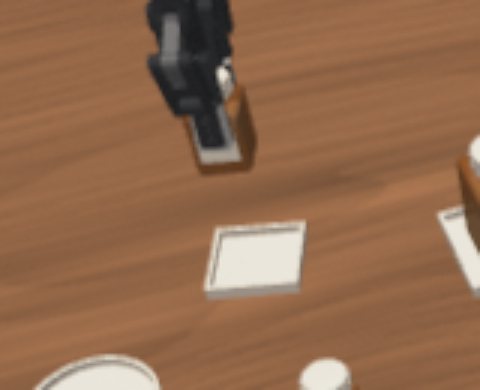

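The small square bottle is held upright, its foot at (225,165), parallel to its tray at (256,260). Lowering.

Request:
drive_tool --increments '[{"x": 2, "y": 1, "z": 25, "ax": 0, "ay": 0, "az": 0}, {"x": 2, "y": 1, "z": 50, "ax": 0, "ay": 0, "az": 0}, {"x": 2, "y": 1, "z": 70, "ax": 0, "ay": 0, "az": 0}, {"x": 2, "y": 1, "z": 83, "ax": 0, "ay": 0, "az": 0}, {"x": 2, "y": 1, "z": 89, "ax": 0, "ay": 0, "az": 0}, {"x": 2, "y": 1, "z": 92, "ax": 0, "ay": 0, "az": 0}, {"x": 2, "y": 1, "z": 93, "ax": 0, "ay": 0, "az": 0}, {"x": 2, "y": 1, "z": 93, "ax": 0, "ay": 0, "az": 0}]'

```text
time_s: 20.95
ee_pos: [0.4212, -0.2662, 0.0368]
tcp_rot: [[-0.256, -0.967, 0.001], [-0.967, 0.256, -0.0], [0.0, -0.001, -1.0]]
wrist_force: [-0.1, 1.0, -0.5]
finger_gap: 0.0348
```

Request:
drive_tool --increments '[{"x": 0, "y": 0, "z": 1, "ax": 0, "ay": 0, "az": 0}, {"x": 0, "y": 0, "z": 2, "ax": 0, "ay": 0, "az": 0}, {"x": 0, "y": 0, "z": 3, "ax": 0, "ay": 0, "az": 0}, {"x": 0, "y": 0, "z": 3, "ax": 0, "ay": 0, "az": 0}, {"x": 0, "y": 0, "z": 3, "ax": 0, "ay": 0, "az": 0}, {"x": 0, "y": 0, "z": 3, "ax": 0, "ay": 0, "az": 0}]'

```text
time_s: 21.45
ee_pos: [0.4206, -0.2662, 0.0333]
tcp_rot: [[-0.256, -0.967, 0.0], [-0.967, 0.256, -0.0], [0.0, -0.0, -1.0]]
wrist_force: [0.4, -1.2, -1.0]
finger_gap: 0.0349
```

Request:
drive_tool --increments '[{"x": 0, "y": 1.5, "z": 1, "ax": 0, "ay": 0, "az": 0}, {"x": 0, "y": 1.5, "z": 2, "ax": 0, "ay": 0, "az": 0}, {"x": 0, "y": 1.5, "z": 3, "ax": 0, "ay": 0, "az": 0}, {"x": 0, "y": 1.5, "z": 4, "ax": 0, "ay": 0, "az": 0}, {"x": 0, "y": 1.5, "z": 4.5, "ax": 0, "ay": 0, "az": 0}, {"x": 0, "y": 1.5, "z": 4.5, "ax": 0, "ay": 0, "az": 0}, {"x": 0, "y": 1.5, "z": 4.5, "ax": 0, "ay": 0, "az": 0}]'

```text
time_s: 22.03
ee_pos: [0.4191, -0.2658, 0.0286]
tcp_rot: [[-0.256, -0.967, -0.0], [-0.967, 0.256, 0.0], [0.0, 0.0, -1.0]]
wrist_force: [-0.6, 0.1, 0.6]
finger_gap: 0.0351
```

Request:
drive_tool --increments '[{"x": 0, "y": 0, "z": 0.5, "ax": 0, "ay": 0, "az": 0}, {"x": 0, "y": 0, "z": 1, "ax": 0, "ay": 0, "az": 0}, {"x": 0, "y": 0, "z": 1, "ax": 0, "ay": 0, "az": 0}, {"x": 0, "y": 0, "z": 1, "ax": 0, "ay": 0, "az": 0}]'

```text
time_s: 22.37
ee_pos: [0.4192, -0.2658, 0.0283]
tcp_rot: [[-0.256, -0.967, 0.0], [-0.967, 0.256, -0.0], [0.0, -0.0, -1.0]]
wrist_force: [-2.2, 1.8, 5.0]
finger_gap: 0.0345
```

Contact at z = 0.0283. Release and rise.

Request:
drive_tool --increments '[{"x": 0, "y": 0, "z": 0, "ax": 0, "ay": 0, "az": 0}, {"x": 0, "y": 0, "z": 0, "ax": 0, "ay": 0, "az": 0}, {"x": 0, "y": 0, "z": 0, "ax": 0, "ay": 0, "az": 0}, {"x": 0, "y": 0, "z": 0, "ax": 0, "ay": 0, "az": 0}, {"x": 0, "y": 0, "z": 0, "ax": 0, "ay": 0, "az": 0}, {"x": 0, "y": 0, "z": 0, "ax": 0, "ay": 0, "az": 0}, {"x": 0, "y": 0, "z": 0, "ax": 0, "ay": 0, "az": 0}]' --hand 85

```text
time_s: 22.95
ee_pos: [0.4191, -0.2658, 0.0275]
tcp_rot: [[-0.256, -0.967, -0.0], [-0.967, 0.256, 0.0], [-0.0, 0.0, -1.0]]
wrist_force: [-0.4, 0.2, -0.1]
finger_gap: 0.0851
```

Request:
drive_tool --increments '[{"x": 0, "y": 0, "z": -15, "ax": 0, "ay": 0, "az": 0}, {"x": 0, "y": 0, "z": -40, "ax": 0, "ay": 0, "az": 0}, {"x": 0, "y": 0, "z": -75, "ax": 0, "ay": 0, "az": 0}, {"x": 0, "y": 0, "z": -110, "ax": 0, "ay": 0, "az": 0}, {"x": 0, "y": 0, "z": -130, "ax": 0, "ay": 0, "az": 0}, {"x": 0, "y": 0, "z": -130, "ax": 0, "ay": 0, "az": 0}]'

```text
time_s: 23.45
ee_pos: [0.422, -0.2669, 0.1628]
tcp_rot: [[-0.255, -0.967, 0.01], [-0.967, 0.255, -0.004], [0.001, -0.011, -1.0]]
wrist_force: [1.2, -0.5, 0.1]
finger_gap: 0.0852
```

```bash
python3 to.py .408 .268 .155 165; python3 to.py .45 0 .158 165
```

```text
t 23.45 pos [ 0.422  -0.2669  0.1628] shift [-513.7  150.1    5.6] rotvec [-0.011 -0.001  0.004] dyaw -0.004 j6 now -0.02 pred -0.84 chk 0.001 gap 0.0852 F [ 1.2 -0.5  0.1]
t 23.45 pos [ 0.422  -0.2669  0.1628] shift [-265.2   41.1    4. ] rotvec [-0.011 -0.001  0.004] dyaw -0.004 j6 now -0.02 pred -0.26 chk 0.001 gap 0.0852 F [ 1.2 -0.5  0.1]
```

Request:
drive_tool --increments '[{"x": -265, "y": 41, "z": 0, "ax": 0, "ay": 0, "az": 0}, {"x": -265, "y": 41, "z": 0, "ax": 0, "ay": 0, "az": 0}, {"x": -265, "y": 41, "z": 0, "ax": 0, "ay": 0, "az": 0}, {"x": -265, "y": 41, "z": 0, "ax": 0, "ay": 0, "az": 0}, {"x": -265, "y": 41, "z": 0, "ax": 0, "ay": 0, "az": 0}, {"x": -265, "y": 41, "z": 0, "ax": 0, "ay": 0, "az": 0}, {"x": -265, "y": 41, "z": 0, "ax": 0, "ay": 0, "az": 0}, {"x": -265, "y": 41, "z": 0, "ax": 0, "ay": 0, "az": 0}]'

```text
time_s: 24.12
ee_pos: [0.4477, 0.004, 0.1573]
tcp_rot: [[-0.251, -0.968, 0.0], [-0.968, 0.251, 0.0], [-0.0, -0.0, -1.0]]
wrist_force: [0.1, -1.0, 0.1]
finger_gap: 0.085
```

```bash
python3 to.py .408 .268 .155 165
```

```text
t 24.12 pos [0.4477 0.004  0.1573] shift [-245.6  104.7    2.3] rotvec [-0.     0.     0.008] dyaw -0.008 j6 now -0.63 pred -0.84 chk -0.0 gap 0.085 F [ 0.1 -1.   0.1]
```

Request:
drive_tool --increments '[{"x": -246, "y": 104, "z": 0, "ax": 0, "ay": 0, "az": 0}, {"x": -246, "y": 104, "z": 0, "ax": 0, "ay": 0, "az": 0}, {"x": -246, "y": 104, "z": 0, "ax": 0, "ay": 0, "az": 0}, {"x": -246, "y": 104, "z": 0, "ax": 0, "ay": 0, "az": 0}, {"x": -246, "y": 104, "z": 0, "ax": 0, "ay": 0, "az": 0}, {"x": -246, "y": 104, "z": 0, "ax": 0, "ay": 0, "az": 0}, {"x": -246, "y": 104, "z": 0, "ax": 0, "ay": 0, "az": 0}, {"x": -246, "y": 104, "z": 0, "ax": 0, "ay": 0, "az": 0}]'

```text
time_s: 24.78
ee_pos: [0.4096, 0.2682, 0.157]
tcp_rot: [[-0.252, -0.968, 0.0], [-0.968, 0.252, 0.0], [-0.0, -0.0, -1.0]]
wrist_force: [-0.6, -0.9, 0.1]
finger_gap: 0.085
```

Request:
drive_tool --increments '[{"x": 0, "y": 0, "z": 0, "ax": 0, "ay": 0, "az": 0}, {"x": 0, "y": 0, "z": 0, "ax": 0, "ay": 0, "az": 0}]'

```text
time_s: 24.95
ee_pos: [0.4095, 0.264, 0.1569]
tcp_rot: [[-0.257, -0.966, -0.001], [-0.966, 0.257, -0.001], [0.002, 0.001, -1.0]]
wrist_force: [-0.3, 0.2, 0.2]
finger_gap: 0.085
```

```bash
python3 to.py .408 .268 .033 165; python3 -c "
from h import *
im=optics.grab_frame('scene'); whites('scene',im,['round_large'])"
```

```text
t 24.95 pos [0.4095 0.264  0.1569] shift [ -3.7   2.3 123.9] rotvec [ 0.001 -0.002  0.002] dyaw -0.002 j6 now -1.17 pred -0.84 chk -0.0 gap 0.085 F [-0.3  0.2  0.2]
scene round_large centroid [0.4101 0.2669] rect 409 267 43 38 ang 67.5
```

Request:
drive_tool --increments '[{"x": -3, "y": 2, "z": 30, "ax": 0, "ay": 0, "az": 0}, {"x": -3, "y": 2, "z": 60, "ax": 0, "ay": 0, "az": 0}, {"x": -3, "y": 2, "z": 88, "ax": 0, "ay": 0, "az": 0}, {"x": -3, "y": 2, "z": 110, "ax": 0, "ay": 0, "az": 0}, {"x": -3, "y": 2, "z": 121, "ax": 0, "ay": 0, "az": 0}, {"x": -3, "y": 2, "z": 124, "ax": 0, "ay": 0, "az": 0}, {"x": -3, "y": 2, "z": 124, "ax": 0, "ay": 0, "az": 0}]'

```text
time_s: 25.58
ee_pos: [0.4087, 0.2672, 0.033]
tcp_rot: [[-0.258, -0.966, -0.001], [-0.966, 0.258, -0.002], [0.002, 0.001, -1.0]]
wrist_force: [-0.8, -0.0, 0.1]
finger_gap: 0.0851
```

Request:
drive_tool --increments '[{"x": 0, "y": 0, "z": 0, "ax": 0, "ay": 0, "az": 0}, {"x": 0, "y": 0, "z": 0, "ax": 0, "ay": 0, "az": 0}, {"x": 0, "y": 0, "z": 0, "ax": 0, "ay": 0, "az": 0}, {"x": 0, "y": 0, "z": 0, "ax": 0, "ay": 0, "az": 0}, {"x": 0, "y": 0, "z": 0, "ax": 0, "ay": 0, "az": 0}, {"x": 0, "y": 0, "z": 0, "ax": 0, "ay": 0, "az": 0}, {"x": 0, "y": 0, "z": 0, "ax": 0, "ay": 0, "az": 0}, {"x": 0, "y": 0, "z": 0, "ax": 0, "ay": 0, "az": 0}]' --hand 40

```text
time_s: 26.25
ee_pos: [0.4091, 0.2691, 0.0351]
tcp_rot: [[-0.256, -0.967, 0.002], [-0.967, 0.256, 0.002], [-0.002, -0.001, -1.0]]
wrist_force: [-0.2, -1.3, 5.3]
finger_gap: 0.0546
```

Request:
drive_tool --increments '[{"x": 0, "y": 0, "z": -10, "ax": 0, "ay": 0, "az": 0}, {"x": 0, "y": 0, "z": -30, "ax": 0, "ay": 0, "az": 0}, {"x": 0, "y": 0, "z": -60, "ax": 0, "ay": 0, "az": 0}, {"x": 0, "y": 0, "z": -90, "ax": 0, "ay": 0, "az": 0}, {"x": 0, "y": 0, "z": -115, "ax": 0, "ay": 0, "az": 0}, {"x": 0, "y": 0, "z": -125, "ax": 0, "ay": 0, "az": 0}, {"x": 0, "y": 0, "z": -125, "ax": 0, "ay": 0, "az": 0}]'

```text
time_s: 26.83
ee_pos: [0.4096, 0.2699, 0.1618]
tcp_rot: [[-0.256, -0.967, 0.005], [-0.967, 0.256, 0.006], [-0.007, -0.003, -1.0]]
wrist_force: [0.2, 0.9, -3.0]
finger_gap: 0.0546
```

```bash
python3 to.py .521 -.386 .158 165;python3 to.py .54 .05 .158 165
```

```text
t 26.83 pos [0.4096 0.2699 0.1618] shift [ 6.055e+02 -2.755e+02  6.000e-01] rotvec [-0.003  0.007  0.003] dyaw -0.003 j6 now -1.17 pred 0.38 chk 0.0 gap 0.0546 F [ 0.2  0.9 -3. ]
t 26.83 pos [0.4096 0.2699 0.1618] shift [ 179.2 -182.3    3.1] rotvec [-0.003  0.007  0.003] dyaw -0.003 j6 now -1.17 pred -0.35 chk 0.0 gap 0.0546 F [ 0.2  0.9 -3. ]
```

Request:
drive_tool --increments '[{"x": 12, "y": -9, "z": 0, "ax": 0, "ay": 0, "az": 0}, {"x": 36, "y": -26, "z": 0, "ax": 0, "ay": 0, "az": 0}, {"x": 65, "y": -47, "z": 0, "ax": 0, "ay": 0, "az": 0}, {"x": 94, "y": -68, "z": 0, "ax": 0, "ay": 0, "az": 0}, {"x": 123, "y": -89, "z": 0, "ax": 0, "ay": 0, "az": 0}, {"x": 152, "y": -110, "z": 0, "ax": 0, "ay": 0, "az": 0}, {"x": 181, "y": -131, "z": 0, "ax": 0, "ay": 0, "az": 0}, {"x": 210, "y": -152, "z": 0, "ax": 0, "ay": 0, "az": 0}]'

```text
time_s: 27.5
ee_pos: [0.5008, 0.0249, 0.1571]
tcp_rot: [[-0.256, -0.967, -0.003], [-0.967, 0.256, -0.0], [0.001, 0.003, -1.0]]
wrist_force: [0.6, 0.9, -4.1]
finger_gap: 0.0546
```

Request:
drive_tool --increments '[{"x": 29, "y": -20, "z": 0, "ax": 0, "ay": 0, "az": 0}, {"x": 58, "y": -38, "z": 0, "ax": 0, "ay": 0, "az": 0}, {"x": 89, "y": -55, "z": 0, "ax": 0, "ay": 0, "az": 0}, {"x": 122, "y": -67, "z": 0, "ax": 0, "ay": 0, "az": 0}, {"x": 156, "y": -78, "z": 0, "ax": 0, "ay": 0, "az": 0}, {"x": 190, "y": -87, "z": 0, "ax": 0, "ay": 0, "az": 0}, {"x": 222, "y": -93, "z": 0, "ax": 0, "ay": 0, "az": 0}, {"x": 245, "y": -97, "z": 0, "ax": 0, "ay": 0, "az": 0}]'

```text
time_s: 28.17
ee_pos: [0.5312, -0.2371, 0.1564]
tcp_rot: [[-0.258, -0.966, -0.003], [-0.966, 0.258, 0.001], [-0.0, 0.004, -1.0]]
wrist_force: [0.8, 0.0, -2.6]
finger_gap: 0.0545
```

```bash
python3 to.py .521 -.386 .158 165
```

```text
t 28.17 pos [ 0.5312 -0.2371  0.1564] shift [146.5 -28.6  -1.7] rotvec [0.004 0.    0.001] dyaw -0.001 j6 now -0.12 pred 0.38 chk -0.0 gap 0.0545 F [ 0.8  0.  -2.6]
```

Request:
drive_tool --increments '[{"x": 25, "y": -5, "z": 0, "ax": 0, "ay": 0, "az": 0}, {"x": 58, "y": -11, "z": 0, "ax": 0, "ay": 0, "az": 0}, {"x": 92, "y": -18, "z": 0, "ax": 0, "ay": 0, "az": 0}, {"x": 122, "y": -24, "z": 0, "ax": 0, "ay": 0, "az": 0}, {"x": 140, "y": -27, "z": 0, "ax": 0, "ay": 0, "az": 0}, {"x": 147, "y": -29, "z": 0, "ax": 0, "ay": 0, "az": 0}, {"x": 147, "y": -29, "z": 0, "ax": 0, "ay": 0, "az": 0}, {"x": 147, "y": -29, "z": 0, "ax": 0, "ay": 0, "az": 0}]'

```text
time_s: 28.83
ee_pos: [0.5224, -0.3837, 0.157]
tcp_rot: [[-0.257, -0.966, -0.002], [-0.966, 0.257, 0.002], [-0.001, 0.003, -1.0]]
wrist_force: [0.0, 0.0, -3.6]
finger_gap: 0.0548
```

```bash
python3 to.py .521 -.386 .038 165;python3 -c "
from h import *
im=optics.grab_frame('scene');u,v=proj('scene',[(.521,-.386,.05)])[0].astype(int);u=max(u,100);cv2.imwrite('pics/a7.png',cv2.resize(im[v-110:v+70,u-100:u+150,::-1],None,fx=2.5,fy=2.5))"
```

```text
t 28.83 pos [ 0.5224 -0.3837  0.157 ] shift [  2.7   0.4 119. ] rotvec [0.003 0.001 0.002] dyaw -0.002 j6 now 0.13 pred 0.38 chk -0.001 gap 0.0548 F [ 0.   0.  -3.6]
```

View pics/a7.png

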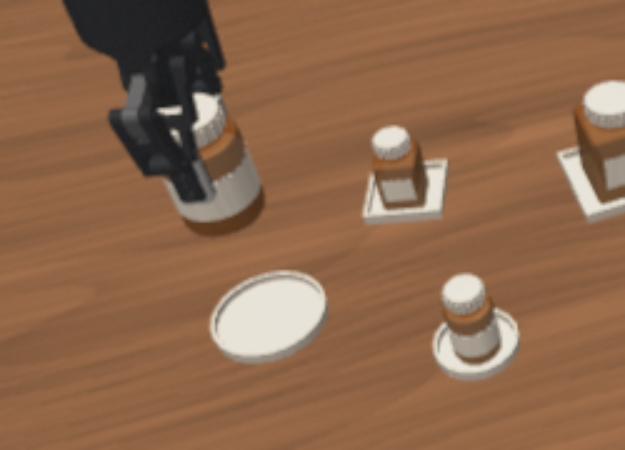

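The other three bottles stand in their own trays. The large round bottle hangs upright, its foot at (220,230), above its tray at (268,315). Lowering.

Request:
drive_tool --increments '[{"x": 2, "y": 0, "z": 25, "ax": 0, "ay": 0, "az": 0}, {"x": 2, "y": 0, "z": 52, "ax": 0, "ay": 0, "az": 0}, {"x": 2, "y": 0, "z": 78, "ax": 0, "ay": 0, "az": 0}, {"x": 2, "y": 0, "z": 96, "ax": 0, "ay": 0, "az": 0}, {"x": 2, "y": 0, "z": 106, "ax": 0, "ay": 0, "az": 0}, {"x": 2, "y": 0, "z": 111, "ax": 0, "ay": 0, "az": 0}, {"x": 2, "y": 0, "z": 112, "ax": 0, "ay": 0, "az": 0}, {"x": 2, "y": 0, "z": 112, "ax": 0, "ay": 0, "az": 0}]'

```text
time_s: 29.55
ee_pos: [0.5235, -0.3862, 0.0476]
tcp_rot: [[-0.255, -0.967, 0.001], [-0.967, 0.255, -0.001], [0.001, -0.002, -1.0]]
wrist_force: [1.2, -0.3, -3.1]
finger_gap: 0.0545
```

Request:
drive_tool --increments '[{"x": 0, "y": 0, "z": 1, "ax": 0, "ay": 0, "az": 0}, {"x": 0, "y": 0, "z": 2, "ax": 0, "ay": 0, "az": 0}, {"x": 0, "y": 0, "z": 3, "ax": 0, "ay": 0, "az": 0}, {"x": 0, "y": 0, "z": 3, "ax": 0, "ay": 0, "az": 0}, {"x": 0, "y": 0, "z": 3, "ax": 0, "ay": 0, "az": 0}, {"x": 0, "y": 0, "z": 3, "ax": 0, "ay": 0, "az": 0}]'

```text
time_s: 30.05
ee_pos: [0.5227, -0.3864, 0.0438]
tcp_rot: [[-0.256, -0.967, 0.0], [-0.967, 0.256, -0.0], [0.0, -0.0, -1.0]]
wrist_force: [-0.6, 0.1, -2.4]
finger_gap: 0.055
```

Request:
drive_tool --increments '[{"x": 0, "y": 1, "z": 1, "ax": 0, "ay": 0, "az": 0}, {"x": 0, "y": 1, "z": 2, "ax": 0, "ay": 0, "az": 0}, {"x": 0, "y": 1, "z": 3, "ax": 0, "ay": 0, "az": 0}, {"x": 0, "y": 1, "z": 4, "ax": 0, "ay": 0, "az": 0}, {"x": 0, "y": 1, "z": 5, "ax": 0, "ay": 0, "az": 0}, {"x": 0, "y": 1, "z": 5, "ax": 0, "ay": 0, "az": 0}, {"x": 0, "y": 1, "z": 5, "ax": 0, "ay": 0, "az": 0}]'

```text
time_s: 30.63
ee_pos: [0.5216, -0.3861, 0.0385]
tcp_rot: [[-0.256, -0.967, -0.0], [-0.967, 0.256, 0.0], [-0.0, 0.0, -1.0]]
wrist_force: [0.3, -0.6, -3.5]
finger_gap: 0.0543
```

Request:
drive_tool --increments '[{"x": 0, "y": 0, "z": 0.5, "ax": 0, "ay": 0, "az": 0}, {"x": 0, "y": 0, "z": 1, "ax": 0, "ay": 0, "az": 0}, {"x": 0, "y": 0, "z": 1.2, "ax": 0, "ay": 0, "az": 0}, {"x": 0, "y": 0, "z": 1.2, "ax": 0, "ay": 0, "az": 0}]'

```text
time_s: 30.97
ee_pos: [0.5218, -0.3862, 0.0382]
tcp_rot: [[-0.256, -0.967, 0.0], [-0.967, 0.256, -0.0], [0.0, -0.0, -1.0]]
wrist_force: [-1.8, -0.0, 1.5]
finger_gap: 0.0546
```

Request:
drive_tool --increments '[{"x": 0, "y": 0, "z": 0, "ax": 0, "ay": 0, "az": 0}, {"x": 0, "y": 0, "z": 0, "ax": 0, "ay": 0, "az": 0}, {"x": 0, "y": 0, "z": 0, "ax": 0, "ay": 0, "az": 0}, {"x": 0, "y": 0, "z": 0, "ax": 0, "ay": 0, "az": 0}, {"x": 0, "y": 0, "z": 0, "ax": 0, "ay": 0, "az": 0}, {"x": 0, "y": 0, "z": 0, "ax": 0, "ay": 0, "az": 0}, {"x": 0, "y": 0, "z": 0, "ax": 0, "ay": 0, "az": 0}]' --hand 85

```text
time_s: 31.55
ee_pos: [0.5217, -0.3861, 0.0374]
tcp_rot: [[-0.256, -0.967, 0.0], [-0.967, 0.256, -0.0], [0.0, -0.0, -1.0]]
wrist_force: [-0.2, -0.1, 0.2]
finger_gap: 0.0852
```

Request:
drive_tool --increments '[{"x": 0, "y": 0, "z": -15, "ax": 0, "ay": 0, "az": 0}, {"x": 0, "y": 0, "z": -40, "ax": 0, "ay": 0, "az": 0}, {"x": 0, "y": 0, "z": -75, "ax": 0, "ay": 0, "az": 0}, {"x": 0, "y": 0, "z": -110, "ax": 0, "ay": 0, "az": 0}, {"x": 0, "y": 0, "z": -145, "ax": 0, "ay": 0, "az": 0}, {"x": 0, "y": 0, "z": -165, "ax": 0, "ay": 0, "az": 0}, {"x": 0, "y": 0, "z": -170, "ax": 0, "ay": 0, "az": 0}, {"x": 0, "y": 0, "z": -170, "ax": 0, "ay": 0, "az": 0}]'

```text
time_s: 32.22
ee_pos: [0.5225, -0.3864, 0.2097]
tcp_rot: [[-0.256, -0.967, 0.004], [-0.967, 0.256, -0.002], [0.001, -0.005, -1.0]]
wrist_force: [-0.9, -0.3, -1.4]
finger_gap: 0.0849
```

Request:
drive_tool --increments '[{"x": 40, "y": 40, "z": 0, "ax": 0, "ay": 0, "az": 0}, {"x": 80, "y": 80, "z": 0, "ax": 0, "ay": 0, "az": 0}, {"x": 110, "y": 110, "z": 0, "ax": 0, "ay": 0, "az": 0}, {"x": 120, "y": 120, "z": 0, "ax": 0, "ay": 0, "az": 0}, {"x": 120, "y": 120, "z": 0, "ax": 0, "ay": 0, "az": 0}, {"x": 120, "y": 120, "z": 0, "ax": 0, "ay": 0, "az": 0}, {"x": 120, "y": 120, "z": 0, "ax": 0, "ay": 0, "az": 0}, {"x": 120, "y": 120, "z": 0, "ax": 0, "ay": 0, "az": 0}]'

```text
time_s: 32.88
ee_pos: [0.3756, -0.4707, 0.2063]
tcp_rot: [[-0.255, -0.967, -0.001], [-0.967, 0.255, 0.001], [-0.001, 0.001, -1.0]]
wrist_force: [0.4, 0.0, -0.2]
finger_gap: 0.0853
```

Run:
```python
from h import *
a=optics.grab_frame('scene');b=optics.grab_frame('top')
for t in('beaker','dish_stack'):
  for c in('scene','top'): print(t,c,[(np.round(d['position'],3).tolist(),round(d['score'],2)) for d in optics.mark_of(t,c)[:1]])
cv2.imwrite('pics/e.png',np.vstack([cv2.resize(a[140:330,60:500,::-1],(792,300)),cv2.resize(b[150:330,120:560,::-1],(792,300))]))
print(robot.observe()['time_s'])
```

```text
beaker scene [([0.634, 0.103, -0.003], 0.98)]
beaker top []
dish_stack scene [([0.488, 0.408, -0.002], 0.72)]
dish_stack top [([0.49, 0.4, 0.001], 0.84)]
33.1833
```

View pics/e.png

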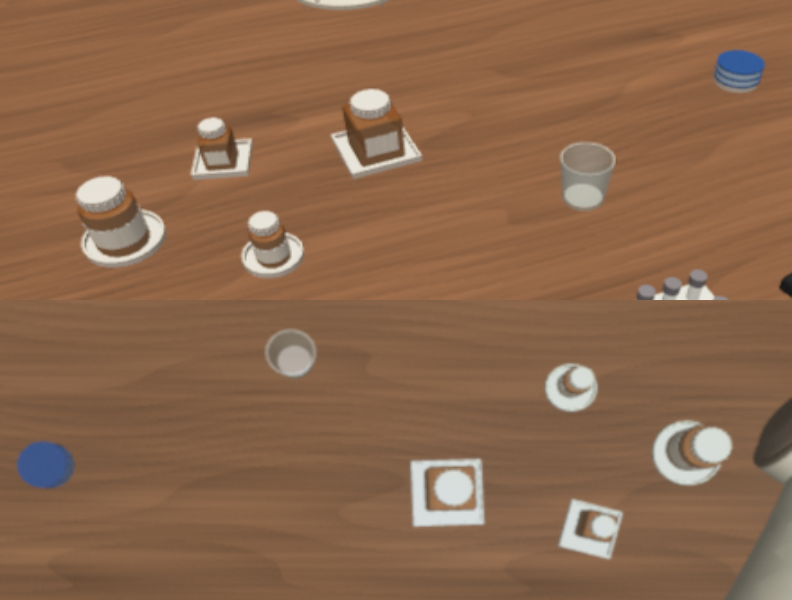

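The last picture shows all four bottles upright inside their own trays, the square ones parallel to the sides. Top row: (115,215), (217,145), (375,125) and (268,240). The beaker (587,175) and the dishes (740,70) have not moved. Handing in.

```bash
python3 -c "
from bench import robot,order
print(order.job_done(), robot.observe()['time_s'])"
```

```text
the job is handed in; nothing more can be done
the job is handed in; nothing more can be done
```

All four bottles are in their own spill trays, and I handed the job in after about 33 s of robot time. I put them back in this order: large square, small round, small square, large round. I lowered each one slowly until the wrist force showed it touching the tray floor, then let go.

- **Trays:** in the final scene and top pictures, every bottle stands upright inside the right tray, and the square ones are parallel to the tray sides. For three bottles the touch-down height was exactly 3 mm above the height at which I gripped them, which matches the tray floor. The large square read 2.9 mm.
- **Forces:** wrist readings, taken at the end of each move, stayed at or below about 10 N.
- **Beaker and dishes:** neither has moved, within measuring accuracy. The network missed the beaker in the last top view, but it shows in that picture and the scene camera put it where it started.
- **Camera disagreement:** the two cameras differed by about 2–6 mm on bottle and tray positions. I used roughly their average, and that left enough room in every tray.

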